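# Clear the heap on the windowsill

### The job

Take the heap of toiletries on the marble sill apart: the yellow soap dish goes on the middle of the dark slatted wooden drainer, lying lengthways along it, the amber cream jar on the middle of the square cork coaster, and the pink compact and the little green-lidded balm tin are to end as a neat stack of two in the middle of the round blue saucer, the wider one underneath. Keep everything level and the right way up, set things down without dropping them, let go of them, and leave the comb, the tweezers and the mirror where they lie.

Things in the scene. Friction and masses are not known exactly. Their poses are not given: they have to be found in the camera images.
- dish_mid (a point): centre (half-way up) of the yellow plastic soap dish with its lid shut, a flat-topped box 105 long (its x) by 66 wide (its y) by 32 high, 140 g; rigid, the lid does not open. It lies on the sill at the bottom of the heap; z is up. A small tab and hinge roll at its two short ends stick out 5 and 4 mm.
- compact_mid (a point): centre of the shut pink round compact, a flat disc 62 across and 20 high, 90 g; at the start it lies centred to within 4 mm on the soap dish. z is up.
- jar_mid (a point): centre of the cream jar, a cylinder 46 across and 42 high, amber glass with a black ribbed flat cap, 130 g; at the start it stands centred to within 4 mm on the compact. z is up.
- balm_mid (a point): centre of the lip-balm tin, a flat cylinder 32 across and 20 high, aluminium with a green lid, 30 g; at the start it is on top of the jar's cap, within 3 mm of its centre. z is up.
- drainer_top (a point): middle of the top of the dark wooden slatted soap drainer, fixed on the sill, 125 long (its x) by 86 wide (its y), its flat top 9.5 above the sill: the place of the soap dish. z is up.
- coaster_top (a point): middle of the top of the square cork coaster, fixed on the sill, 88 by 88, 8 high: the place of the cream jar. z is up.
- saucer_top (a point): middle of the top of the round blue flat saucer, fixed on the sill, 94 across, 8 high, flat with no rim: the place of the stack of compact and balm tin. z is up.
- comb: bystander: orange comb lying flat, 160 long (its x), 32 wide, 5 high; origin under its middle
- tweezers: bystander: steel tweezers lying flat, 90 long (its x), 13 wide, 6 high; origin under their middle
- mirror: bystander: round mirror, 140 across, leaning in a steel fork on a round foot 100 across; 185 high over all and 165 wide along its y; origin under the middle of the foot
Things that resemble listed ones, but are neither listed nor needed, are in the scene too. What is meant by the part that bears jar_mid is not turquoise, and is the larger of those in its own colour. Of the things that look like the part that bears dish_mid, take the one that is farthest to the robot's right at the start.

How it is judged:
By the outcome, as a careful person would: the job done as asked, in the order asked, and still so for the second after the job is handed in, with the robot touching nothing.
It also fails if it takes over 141 s, if anything falls off the work surface, if the arm or the gripper's body presses on something with over 40 N, if the wrist force passes 120 N, or if a joint passes its speed limit or range.

### The arm

A 6-joint arm with a two-finger parallel gripper is mounted at the origin on the work surface. World frame = base frame: x ahead of the robot, y to its left, z up, the work surface at z = 0. Lengths are in m, angles in rad, forces in N, time in s.
With the tool pointing down it reaches from about 0.275 to 1 m from the base axis. Payload 8.4 kg.
Tool frame: the origin (TCP) lies midway between the tips of the shut fingers; the grasp point (between the pads) lies 19 mm behind it (ctrl.pinch_z is the z of the grasp point in the tool frame, in m); z points along the fingers, y is the direction in which the jaws open and shut (so a half turn about z gives the same grasp; the last joint's range is limited). The gripper opens to 85 mm and grips with 20 to 120 N. Pads are 22 mm wide; open, the fingers measure 114 mm over their backs; the gripper's body (76 mm by 85 mm) begins 54 mm behind the grasp point. The pads swing forward as they close: fully open they stand 13 mm farther back than shut.
Start: joints at [1.101, 0.353, 1.633, -0, 1.155, -0.002], TCP at [0.282, 0.558, 0.231] pointing down, gripper open.
Joint ranges: [-2.63, 2.63], [-0.92, 2.1], [0.06, 2.66], [-1.3, 4.44], [0, 2.69], [-3.02, 3.02]. Speed limits (rad/s): [2.22, 2.22, 2.79, 3.14, 3.14, 3.14].

### API

Orientations are given as [roll, pitch, yaw] about the fixed x, y, z axes, in that order (R = Rz(yaw) Ry(pitch) Rx(roll)).
In Python, from cell import ctrl gives the robot as it stands.
- The arm moves only by the tool step_arm, never from a script. Its argument "commands" is a list of rows, each a list of 2 entries, a list of its own where there are three numbers: the shift along the tool's x, y, z in m, then the turn about the tool's z in rad. A call has exactly 5 rows; each row is the pose to reach, as a shift and turn from the pose commanded when the call began, along the tool's axes at that moment; what a row does not reach only later rows make up. A row lasts 1/8 s, in which the tool goes at most 62.5 mm and 10.7 degrees, less where a joint would pass 70% of its speed; a pose out of reach is approached as far as the arm can. A call with a gripper value outside its range is refused whole. "jaw" is the closure, from -1 (fully open) to 1 (shut), set as the call begins (left out, the last holds). The fingers move at their own pace and stop on an object; the grip force is fixed at half the most. Time passes only in rows, so rows that repeat a pose let the fingers close, or fill a call up. It gives the time, the measured TCP pose, the force and the opening at its end, in the units of the state.
- ctrl.sense(): the state, without advancing time (a new reading comes with each control period).
- ctrl.capture(name): name is "side" or "top" or "wrist"; returns the picture (420x560x3 uint8, red, green, blue); there is no depth.
- ctrl.camera_params(name): a dict with "mtx" (3x3 intrinsics, pixels), "R" (3x3) and "t" (3): a world point X has camera coordinates R X + t. Camera axes: x right, y down, z forward; pixel columns grow to the right and rows downward; lengths in m; the calibration is good to about 2 mm. A picture is of the moment at which its call begins: read the wrist's pose just before it. camera_params takes no time and is no camera call; for the wrist camera it gives the pose at the moment of the call.
- ctrl.close_job(): hands the job in, once; it reports no verdict.
The state is a dict: "time_s": time; "joints": joint angles; "joint_vel": joint speeds; "tau": joint torques, N m; "position": TCP position; "ee_rot": TCP orientation; "contact_force": force on the tool from outside, world axes, zero at the start; "torque": the same for the moment, N m; "opening": opening from 0.0 (shut) to 1.0 (fully open).
Only numpy, scipy, OpenCV 4.12 (cv2) and the standard library are available. Lean on these libraries where they do the work, as an engineer would, in place of code of your own. Each camera call takes 0.05 s, during which the arm holds its last target.

## Working session

There is one attempt and no reset: what is moved stays moved. The work goes in short steps, Python scripts to look and compute and a tool call to move; the robot and the scene stay as the last step left them, time stands still between calls to the robot, and variables do not carry over. Pictures are saved under pics/ and viewed, and the job is handed in when it is done.

Besides the shell and the picture viewer there is one more tool, called after "Call:" as name(argument=value, ...), one argument or row to a line, values as JSON. step_arm: Moves the arm, as the interface text tells. Its arguments: {"type":"object","properties":{"commands":{"type":"array","items":{"type":"array"}},"jaw":{"type":"number"}},"required":["commands"]}

```bash
ls; mkdir -p pics; python3 - <<'E'
from cell import ctrl
import cv2
s=ctrl.sense(); print({k:s[k] for k in('time_s','position','ee_rot','contact_force','opening')}, ctrl.pinch_z)
for n in('side','top','wrist'):
    p=ctrl.camera_params(n)
    im=ctrl.capture(n); cv2.imwrite(f'pics/{n}0.png',im[:,:,::-1])
    print(n,p)
E
```

```text
pics
{'time_s': 0.0, 'position': array([0.28161932, 0.55742777, 0.23056467]), 'ee_rot': array([-3.14022026e+00, -4.74058158e-06,  2.67375386e+00]), 'contact_force': array([-0.12891878,  0.52239128, -0.09467392]), 'opening': 1.0017354446713065} -0.0187
side {'mtx': array([[521.29983416,   0.        , 281.86548978],
       [  0.        , 521.29983416, 218.0624931 ],
       [  0.        ,   0.        ,   1.        ]]), 'R': array([[ 0.99538925, -0.09479202, -0.01465291],
       [-0.06270977, -0.52753907, -0.84721309],
       [ 0.07257906,  0.84422569, -0.5310511 ]]), 't': array([-0.63304994,  0.08752426,  1.30376792])}
top {'mtx': array([[429.21923247,   0.        , 281.68734209],
       [  0.        , 429.21923247, 207.90441271],
       [  0.        ,   0.        ,   1.        ]]), 'R': array([[ 0.02016065, -0.99970999, -0.01317145],
       [-0.99701569, -0.01912089, -0.07479376],
       [ 0.07452022,  0.01464003, -0.99711203]]), 't': array([-0.02864635,  0.60663629,  1.11095777])}
wrist {'mtx': array([[336.18067847,   0.        , 277.37707905],
       [  0.        , 336.18067847, 205.29256625],
       [  0.        ,   0.        ,   1.        ]]), 'R': array([[ 0.45159451,  0.89222189, -0.00157934],
       [ 0.85748753, -0.43352338,  0.27707873],
       [ 0.24653102, -0.1264815 , -0.96084592]]), 't': array([-0.62628784, -0.03609352,  0.37931268])}
```

View pics/side0.png

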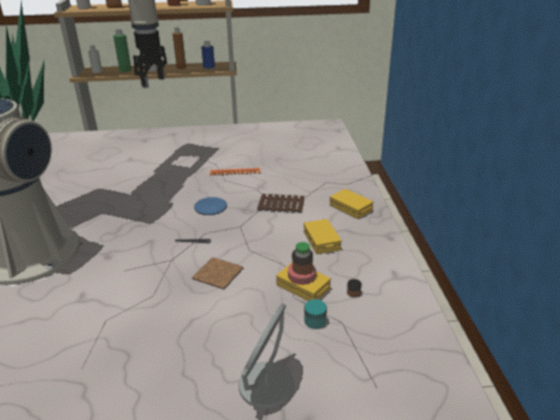

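View pics/top0.png

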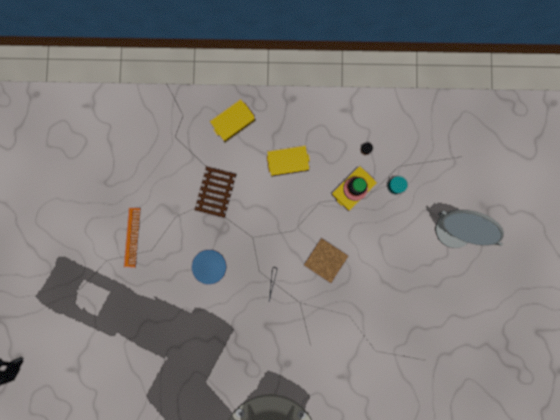

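View pics/wrist0.png

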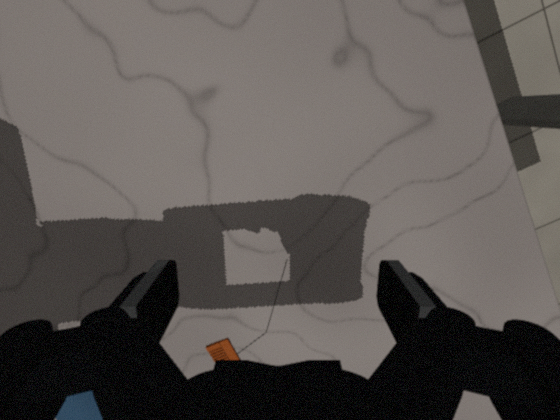

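The top view shows the heap at about (355,187), the rightmost yellow dish. The drainer is at (216,192), the coaster at (326,260), the saucer at (209,267), and the turquoise jar at (398,185) and small brown jar at (367,148) are decoys. The side view confirms the stack order. Next I measure.

```bash
cat > h.py <<'E'
from cell import ctrl
import cv2, numpy as np
def ray(cam,px,z):
    K,R,t=[np.asarray(cam[k]) for k in('mtx','R','t')]
    d=R.T@np.linalg.solve(K,np.array([px[0],px[1],1.])); c=-R.T@t
    return c+d*(z-c[2])/d[2]
def proj(cam,X):
    p=cam['mtx']@(cam['R']@np.asarray(X,float)+cam['t']); return p[:2]/p[2]
def snap(n,name):
    p=ctrl.camera_params(n); im=ctrl.capture(n)[:,:,::-1].copy(); cv2.imwrite(f'pics/{name}.png',im); return p,im
def blobs(im,lo,hi,minA=60):
    m=cv2.inRange(cv2.cvtColor(im,cv2.COLOR_BGR2HSV),np.array(lo),np.array(hi))
    c,_=cv2.findContours(m,cv2.RETR_EXTERNAL,cv2.CHAIN_APPROX_NONE)
    return [x for x in sorted(c,key=cv2.contourArea,reverse=True) if cv2.contourArea(x)>=minA]
def rect(cam,c,z):
    """min-area rectangle / centre of a contour cast on plane z, in mm"""
    P=np.array([ray(cam,p,z)[:2] for p in c[:,0,:].astype(float)],np.float32)*1000
    return cv2.minAreaRect(P),P
def go(x,y,z,yaw=None):
    """shift & turn in tool axes from present pose"""
    s=ctrl.sense(); p=np.array(s['position']); r,pi,yw=s['ee_rot']
    d=np.array([x,y,z])-p
    sh=[np.cos(yw)*d[0]+np.sin(yw)*d[1], np.sin(yw)*d[0]-np.cos(yw)*d[1], -d[2]]
    t=0
    if yaw is not None:
        t=-((yaw-yw+np.pi/2)%np.pi-np.pi/2)
    print('t',round(s['time_s'],2),'at',p.round(4),'yaw',round(yw,3),'shift',np.round(sh,4),'turn',round(t,3),'j',np.round(s['joints'],2))
E
python3 - <<'E'
from h import *
for n in('top','side'):
    im=cv2.imread(f'pics/{n}0.png'); cam=ctrl.camera_params(n)
    for nm,lo,hi,z in [('yellow',(20,140,90),(35,255,255),.032),('blue',(100,90,90),(115,255,200),.008),('cork',(5,70,70),(18,170,200),.008),('drain',(0,60,20),(15,255,95),.0095),('green',(50,120,40),(75,255,255),.114),('pink',(165,60,80),(180,255,255),.052),('orange',(5,180,150),(14,255,255),.005)]:
        for c in blobs(im,lo,hi,40)[:4]:
            (ce,sz,a),P=rect(cam,c,z); x,y,w,h=cv2.boundingRect(c)
            if cv2.contourArea(c)<5000: print(n,nm,(x+w/2,y+h/2),cv2.contourArea(c),'mm',np.round(ce,1),np.round(sz,1),round(a,1))
E
```

```text
top yellow (233.0, 120.5) 923.0 mm [837.6 120.1] [ 68.1 108.7] 37.2
top yellow (288.0, 161.0) 909.0 mm [732.5 -30.6] [ 65.3 108.6] 9.7
top yellow (345.0, 195.5) 238.5 mm [ 639.7 -180.5] [67.4 45.7] 36.1
top yellow (361.5, 179.0) 203.5 mm [ 684. -225.] [61.1 46.6] 46.1
top blue (209.0, 267.0) 832.5 mm [448.9 174.1] [86.6 87.6] 27.7
top cork (326.0, 261.0) 990.5 mm [ 471.9 -135.7] [85.3 85.1] 57.4
top cork (132.5, 237.5) 652.0 mm [523.  383.3] [ 32.6 160.5] 87.5
top drain (280.0, 45.5) 4011.5 mm [1058.3    6.2] [1538.9   24.5] 89.9
top drain (215.5, 192.0) 1188.5 mm [648.7 163.5] [ 82.3 120.8] 77.1
top green (359.0, 185.0) 131.5 mm [ 660.9 -203.6] [31.9 31.5] 0.5
side yellow (322.5, 236.5) 743.5 mm [732.4 -52.3] [ 70.9 133. ] 9.0
side yellow (351.5, 203.5) 654.0 mm [835.8  96.7] [ 91.4 123.7] 37.0
side yellow (304.0, 283.0) 637.0 mm [ 660.6 -223.9] [ 84.6 116.3] 46.0
side blue (210.5, 206.0) 333.0 mm [448.6 167.5] [83.5 82.8] 27.5
side cork (200.0, 55.5) 845.5 mm [ 352.5 1884.1] [356.  947.8] 2.0
side cork (217.5, 273.0) 817.0 mm [ 471.9 -141.3] [88.3 87.1] 58.2
side cork (198.5, 8.5) 810.0 mm [ 287.8 3204.2] [610.7 805.1] 75.8
side cork (90.5, 9.5) 761.0 mm [-489.7 3313.3] [713.3 582.8] 89.5
side drain (447.5, 290.5) 2775.0 mm [ 968.3 -105.1] [ 44.4 987.7] 0.0
side drain (300.5, 8.5) 904.5 mm [1114.  2957.4] [1167.1  456. ] 11.1
side drain (281.0, 203.5) 499.0 mm [648.2 157.9] [ 81.5 120.4] 76.5
side drain (191.5, 15.5) 276.0 mm [ 250.3 2906.4] [496.5 230.5] 0.3
side green (302.5, 246.5) 41.5 mm [ 661.  -208.9] [22.3 21.4] 82.2
```

```bash
python3 - <<'E'
from h import *
go(.55,.17,.26,2.356)
im=cv2.imread('pics/top0.png'); cam=ctrl.camera_params('top')
b=[c for c in blobs(im,(20,140,90),(35,255,255),40) if cv2.boundingRect(c)[0]>320]
(ce,sz,a),P=rect(cam,np.vstack(b),.032); print(ce,sz,a)
E
```

```text
t 0.15 at [0.2816 0.5575 0.2307] yaw 2.674 shift [-0.4143 -0.2249 -0.0293] turn 0.318 j [ 1.1   0.35  1.63  0.    1.16 -0.  ]
(661.8270263671875, -203.44918823242188) (61.09025955200195, 108.46519470214844) 45.924461364746094
```

Call:
step_arm(
  commands=[
    [[-0.055,-0.03,-0.015],0.1],
    [[-0.11,-0.06,-0.03],0.2],
    [[-0.165,-0.09,-0.03],0.318],
    [[-0.22,-0.12,-0.03],0.318],
    [[-0.27,-0.147,-0.03],0.318],
  ],
  jaw=-1,
)

```text
time_s: 0.78
position: [0.4573, 0.3031, 0.2613]
ee_rot: [3.141, 0.0, 2.356]
contact_force: [0.6, 0.6, 0.3]
opening: 0.999
```

```bash
python3 - <<'E'
from h import *
go(.55,.17,.26,2.356)
E
```

```text
t 0.78 at [0.4573 0.3031 0.2613] yaw 2.356 shift [-0.1597 -0.0285  0.0013] turn -0.0 j [ 0.58  0.21  1.76  0.    1.17 -0.2 ]
```

Call:
step_arm(
  commands=[
    [[-0.055,-0.01,0],0],
    [[-0.11,-0.02,0],0],
    [[-0.16,-0.028,0],0],
    [[-0.16,-0.028,0],0],
    [[-0.16,-0.028,0],0],
  ],
)

```text
time_s: 1.4
position: [0.5494, 0.172, 0.261]
ee_rot: [-3.141, -0.001, 2.355]
contact_force: [-0.5, 0.2, -0.4]
opening: 1.004
```

```bash
python3 - <<'E'
from h import *
cam,im=snap('wrist','w1')
go(.66,-.20,.26,2.356)
E
```

```text
t 1.45 at [0.5492 0.1725 0.261 ] yaw 2.356 shift [-0.3418 -0.185   0.001 ] turn 0.0 j [ 0.3   0.25  1.71  0.    1.18 -0.48]
```

View pics/w1.png

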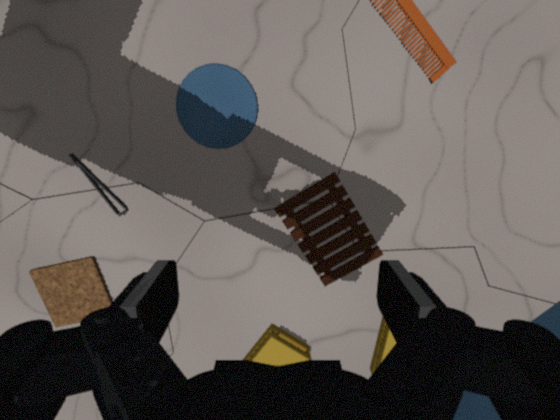

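The wrist view shows the whole saucer at (217,106) and the drainer at (330,230). The coaster at (72,290) is partly hidden by a finger. I measure these next.

```bash
python3 - <<'E'
from h import *
im=cv2.imread('pics/w1.png'); cam=ctrl.camera_params('wrist')
hsv=cv2.cvtColor(im,cv2.COLOR_BGR2HSV)
for q in [(217,80),(217,130),(296,208),(355,248),(70,290)]: print(q,hsv[q[1],q[0]])
def show(nm,lo,hi,z,box,shrink=None):
    m=cv2.inRange(hsv,np.array(lo),np.array(hi)); k=np.zeros_like(m); x0,y0,x1,y1=box; k[y0:y1,x0:x1]=255; m&=k
    m=cv2.morphologyEx(m,cv2.MORPH_OPEN,np.ones((3,3)))
    m=cv2.morphologyEx(m,cv2.MORPH_CLOSE,np.ones((13,13)))
    c=max(cv2.findContours(m,cv2.RETR_EXTERNAL,cv2.CHAIN_APPROX_NONE)[0],key=cv2.contourArea)
    r,P=rect(cam,c,z); print(nm,cv2.contourArea(c),np.round(r[0],1),np.round(r[1],1),round(r[2],1))
    if nm=='saucer': print(cv2.fitEllipse(P), cv2.minEnclosingCircle(P))
    return P
show('saucer',(95,80,20),(118,255,220),.008,(150,40,290,170))
show('drainer',(0,90,15),(15,255,90),.0095,(260,160,400,300))
show('cork',(5,60,50),(20,200,220),.008,(20,240,118,340))
E
```

```text
(217, 80) [103 121 110]
(217, 130) [101 110  58]
(296, 208) [176  26  68]
(355, 248) [ 11 227  27]
(70, 290) [ 16 120 119]
saucer 5197.5 [450.6 176.4] [89.7 90.1] 43.9
((450.77783203125, 176.42709350585938), (89.91216278076172, 90.153076171875), 76.42011260986328) ((450.7064208984375, 176.4199981689453), 45.716922760009766)
drainer 4350.5 [650.8 164.5] [ 84.3 124.1] 77.5
cork 3576.0 [ 474.7 -132.9] [89.5 88.1] 58.0
```

Call:
step_arm(
  commands=[
    [[-0.055,-0.03,0],0],
    [[-0.11,-0.06,0],0],
    [[-0.165,-0.09,0],0],
    [[-0.22,-0.12,0],0],
    [[-0.275,-0.15,0],0],
  ],
)

```text
time_s: 2.08
position: [0.6383, -0.1281, 0.2615]
ee_rot: [3.141, -0.0, 2.358]
contact_force: [0.8, 0.6, -0.1]
opening: 0.998
```

Call:
step_arm(
  commands=[
    [[-0.05,-0.025,0],0],
    [[-0.067,-0.034,0],0],
    [[-0.067,-0.034,0],0],
    [[-0.067,-0.034,0],0],
    [[-0.067,-0.034,0],0],
  ],
)

```text
time_s: 2.7
position: [0.661, -0.1974, 0.2615]
ee_rot: [3.141, -0.0, 2.358]
contact_force: [0.4, -0.3, -0.1]
opening: 0.998
```

```bash
python3 - <<'E'
from h import *
cam,im=snap('wrist','w2')
go(.66,-.20,.26,2.356)
hsv=cv2.cvtColor(im,cv2.COLOR_BGR2HSV)
for c in blobs(im,(50,100,30),(80,255,255),100): 
    (ce,sz,a),P=rect(cam,c,.114); print('balm',cv2.boundingRect(c),ce,sz)
for nm,X in [('dish',[.66,-.2035,.032]),('balm',[.661,-.2036,.114])]: print(nm,proj(cam,X))
E
```

```text
t 2.75 at [ 0.6611 -0.1977  0.2616] yaw 2.357 shift [-0.0008 -0.0024  0.0016] turn 0.001 j [-0.29  0.43  1.45  0.    1.26 -1.08]
balm (254, 181, 36, 35) (663.4275512695312, -204.31088256835938) (31.320295333862305, 31.44432830810547)
dish [271.03617377 176.96272929]
balm [270.10247034 195.8400598 ]
```

View pics/w2.png

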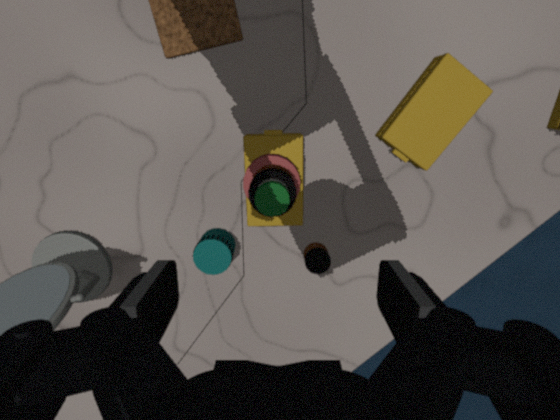

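The heap sits between the fingers: balm lid at (272,198), dish aligned with the image vertical. Top and wrist agree on the balm within about 2 mm. I descend to grasp the balm.

```bash
python3 - <<'E'
from h import *
go(.6625,-.204,.0957,2.356)
E
```

```text
t 2.75 at [ 0.6611 -0.1977  0.2616] yaw 2.357 shift [-0.0054 -0.0034  0.1659] turn 0.001 j [-0.29  0.43  1.45  0.    1.26 -1.08]
```

Call:
step_arm(
  commands=[
    [[-0.005,-0.0035,0.05],0],
    [[-0.005,-0.0035,0.1],0],
    [[-0.005,-0.0035,0.14],0],
    [[-0.005,-0.0035,0.166],0],
    [[-0.005,-0.0035,0.166],0],
  ],
)

```text
time_s: 3.38
position: [0.6607, -0.2041, 0.0932]
ee_rot: [-3.14, -0.004, 2.357]
contact_force: [-1.3, -0.5, -0.2]
opening: 1.004
```

Call:
step_arm(
  commands=[
    [[0,0,0],0],
    [[0,0,0],0],
    [[0,0,0],0],
    [[0,0,0],0],
    [[0,0,0],0],
  ],
  jaw=1,
)

```text
time_s: 4.0
position: [0.6629, -0.2055, 0.0969]
ee_rot: [3.141, 0.002, 2.356]
contact_force: [-1.5, -0.4, 5.7]
opening: 0.348
```

```bash
python3 - <<'E'
from h import *
s=ctrl.sense(); print(s['contact_force'],s['opening'])
cam,im=snap('wrist','w3')
snap('side','s3')
go(.57,.03,.0025)
E
```

```text
[-1.48092811 -0.42881425  5.69677883] 0.34773195075652374
t 4.1 at [ 0.6629 -0.2055  0.0969] yaw 2.356 shift [0.2323 0.1007 0.0944] turn 0 j [-0.3   0.59  1.57  0.    0.97 -1.09]
```

View pics/w3.png

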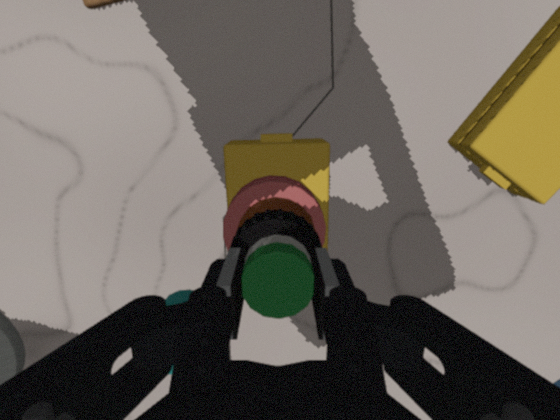

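Balm is gripped (lid at (278,283) between the pads). I lift it to park on the clear sill.

Call:
step_arm(
  commands=[
    [[0,0,-0.01],0],
    [[0,0,-0.05],0],
    [[0.03,0.015,-0.08],0],
    [[0.08,0.035,-0.08],0],
    [[0.13,0.055,-0.08],0],
  ],
)

```text
time_s: 4.72
position: [0.609, -0.0735, 0.1766]
ee_rot: [3.14, 0.001, 2.355]
contact_force: [0.6, 0.8, -0.9]
opening: 0.352
```

Call:
step_arm(
  commands=[
    [[0.05,0.02,0],0],
    [[0.1,0.045,0.03],0],
    [[0.1,0.045,0.08],0],
    [[0.1,0.045,0.12],0],
    [[0.1,0.045,0.12],0],
  ],
)

```text
time_s: 5.35
position: [0.5684, 0.0281, 0.0535]
ee_rot: [-3.138, -0.003, 2.356]
contact_force: [-0.5, -0.0, -0.4]
opening: 0.346
```

```bash
python3 - <<'E'
from h import *
s=ctrl.sense(); print(s['contact_force'],s['opening'])
cam,im=snap('side','s4')
go(.57,.03,.004)
E
```

```text
[-0.4820891  -0.02203748 -0.41837367] 0.3459617680683097
t 5.4 at [0.57   0.028  0.0553] yaw 2.356 shift [0.0014 0.0014 0.0513] turn 0 j [ 0.05  0.49  1.88 -0.    0.77 -0.74]
```

View pics/s4.png

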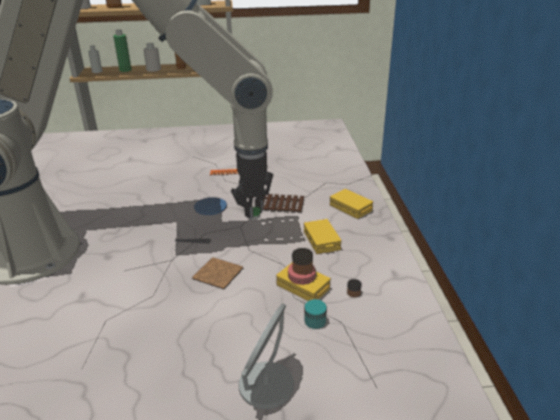

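The balm is in the hand at (255,210), and jar, compact and dish remain stacked at (302,270). I lower it to the sill.

Call:
step_arm(
  commands=[
    [[0,0,0.025],0],
    [[0,0,0.04],0],
    [[0,0,0.046],0],
    [[0,0,0.049],0],
    [[0,0,0.049],0],
  ],
)

```text
time_s: 6.02
position: [0.5707, 0.028, 0.0067]
ee_rot: [3.141, 0.0, 2.356]
contact_force: [-0.5, 0.0, -0.4]
opening: 0.347
```

Call:
step_arm(
  commands=[
    [[0,0,0.001],0],
    [[0,0,0.001],0],
    [[0,0,0.002],0],
    [[0,0,0.002],0],
    [[0,0,0.002],0],
  ],
)

```text
time_s: 6.65
position: [0.5704, 0.028, 0.0043]
ee_rot: [-3.141, -0.0, 2.356]
contact_force: [0.9, -0.3, -0.4]
opening: 0.348
```

Call:
step_arm(
  commands=[
    [[0,0,0.0005],0],
    [[0,0,0.0005],0],
    [[0,0,0.001],0],
    [[0,0,0.001],0],
    [[0,0,0.001],0],
  ],
)

```text
time_s: 7.28
position: [0.5704, 0.028, 0.0033]
ee_rot: [-3.142, -0.0, 2.356]
contact_force: [-0.2, 0.3, -0.2]
opening: 0.349
```

Call:
step_arm(
  commands=[
    [[0,0,0.0005],0],
    [[0,0,0.0005],0],
    [[0,0,0.001],0],
    [[0,0,0.001],0],
    [[0,0,0.001],0],
  ],
)

```text
time_s: 7.9
position: [0.5704, 0.028, 0.0028]
ee_rot: [3.142, 0.0, 2.356]
contact_force: [-2.3, -0.2, 8.0]
opening: 0.345
```

Call:
step_arm(
  commands=[
    [[0,0,-0.001],0],
    [[0,0,-0.001],0],
    [[0,0,-0.001],0],
    [[0,0,-0.02],0],
    [[0,0,-0.06],0],
  ],
  jaw=-1,
)

```text
time_s: 8.52
position: [0.5693, 0.028, 0.0625]
ee_rot: [-3.139, -0.002, 2.356]
contact_force: [-0.5, -0.0, -0.4]
opening: 1.002
```

```bash
python3 - <<'E'
from h import *
go(.6625,-.204,.22,2.356)
cam,im=snap('wrist','w5')
E
```

```text
t 8.53 at [0.5693 0.028  0.0625] yaw 2.356 shift [-0.23   -0.098  -0.1575] turn -0.0 j [ 0.05  0.48  1.88 -0.    0.79 -0.74]
```

View pics/w5.png

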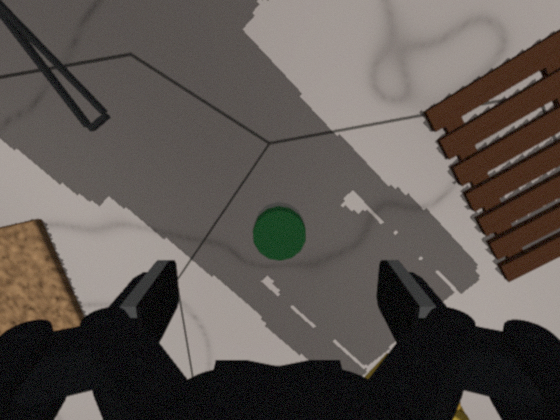

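The balm stands released on the sill at (279,233). I go to the jar, looking at the coaster on the way.

Call:
step_arm(
  commands=[
    [[-0.04,-0.02,-0.06],0],
    [[-0.09,-0.04,-0.11],0],
    [[-0.14,-0.06,-0.157],0],
    [[-0.19,-0.08,-0.157],0],
    [[-0.23,-0.098,-0.157],0],
  ],
)

```text
time_s: 9.2
position: [0.6651, -0.2058, 0.223]
ee_rot: [3.139, 0.004, 2.356]
contact_force: [1.0, 0.2, 0.2]
opening: 1.005
```

Call:
step_arm(
  commands=[
    [[0,0,0],0],
    [[0,0,0],0],
    [[0,0,0],0],
    [[0,0,0],0],
    [[0,0,0],0],
  ],
)

```text
time_s: 9.82
position: [0.6636, -0.2031, 0.2194]
ee_rot: [-3.142, -0.0, 2.357]
contact_force: [-0.3, 0.8, 0.1]
opening: 0.997
```

```bash
python3 - <<'E'
from h import *
cam,im=snap('wrist','w6'); snap('top','t6')
go(.6625,-.204,.056,2.356)
for nm,lo,hi,z in [('pink',(165,50,50),(180,255,255),.052),('pink2',(0,50,50),(6,150,255),.052),('yellow',(20,140,60),(35,255,255),.032),('cork',(8,60,50),(20,170,220),.008)]:
    for c in blobs(im,lo,hi,300)[:3]:
        r,P=rect(cam,c,z); print(nm,cv2.boundingRect(c),cv2.contourArea(c),np.round(r[0],1),np.round(r[1],1),round(r[2],1))
E
```

```text
t 9.93 at [ 0.6637 -0.2035  0.2193] yaw 2.356 shift [ 0.0005 -0.0012  0.1633] turn 0.0 j [-0.3   0.47  1.48 -0.    1.19 -1.09]
pink2 (240, 154, 66, 49) 819.5 [ 653.7 -199.4] [61.4 41.2] 55.6
yellow (390, 39, 134, 132) 8795.0 [733.1 -34.2] [ 72.4 110. ] 10.0
yellow (241, 126, 68, 108) 2773.0 [ 664. -203.] [ 64.8 108.8] 46.5
cork (140, 0, 101, 46) 3018.5 [ 496.6 -148.5] [88.  40.4] 56.7
```

View pics/w6.png

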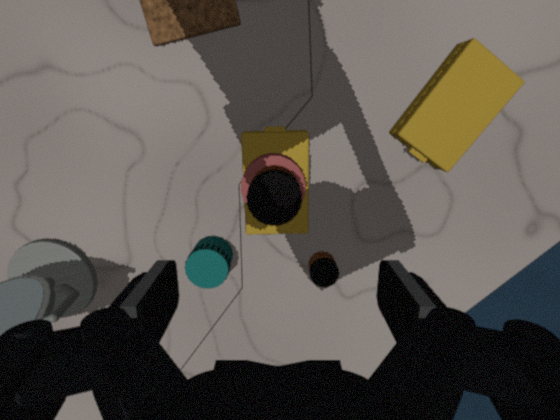

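```bash
python3 - <<'E'
from h import *
im=cv2.imread('pics/w6.png'); cam=ctrl.camera_params('wrist')
g=cv2.cvtColor(im,cv2.COLOR_BGR2HSV)[:,:,2]; m=np.zeros_like(g); m[160:232,240:312]=(g[160:232,240:312]<45)*255
c=max(cv2.findContours(m,0,1)[0],key=cv2.contourArea); print(cv2.boundingRect(c)); r,P=rect(cam,c,.094); print(r)
print(proj(cam,[.663,-.204,.094]))
E
```

```text
(247, 167, 55, 58)
((662.345947265625, -203.2500762939453), (44.75037384033203, 48.46446990966797), 44.9681282043457)
[273.878713   197.35681278]
```

The cap, centred at (275,197), puts the jar at about (0.6625,-0.2035), so I only need to descend.

Call:
step_arm(
  commands=[
    [[0,0,0.06],0],
    [[0,0,0.11],0],
    [[0,0,0.145],0],
    [[0,0,0.163],0],
    [[0,0,0.163],0],
  ],
)

```text
time_s: 10.55
position: [0.6632, -0.2037, 0.0554]
ee_rot: [-3.141, -0.002, 2.356]
contact_force: [-0.5, 1.1, 0.6]
opening: 0.997
```

Call:
step_arm(
  commands=[
    [[0,0,0],0],
    [[0,0,0],0],
    [[0,0,0],0],
    [[0,0,0],0],
    [[0,0,0],0],
  ],
  jaw=1,
)

```text
time_s: 11.18
position: [0.6647, -0.2045, 0.0583]
ee_rot: [3.141, 0.002, 2.356]
contact_force: [-1.5, -0.1, 6.4]
opening: 0.527
```

```bash
python3 - <<'E'
from h import *
go(.4735,-.134,.16)
E
```

```text
t 11.18 at [ 0.6647 -0.2045  0.0583] yaw 2.356 shift [ 0.185  -0.0854 -0.1017] turn 0 j [-0.3   0.64  1.59 -0.    0.91 -1.09]
```

Call:
step_arm(
  commands=[
    [[0,0,-0.01],0],
    [[0,0,-0.05],0],
    [[0.04,-0.02,-0.1],0],
    [[0.09,-0.04,-0.1],0],
    [[0.14,-0.064,-0.1],0],
  ],
)

```text
time_s: 11.8
position: [0.5185, -0.1496, 0.1578]
ee_rot: [3.14, 0.002, 2.356]
contact_force: [0.3, 0.6, -1.4]
opening: 0.529
```

Call:
step_arm(
  commands=[
    [[-0.005,-0.02,-0.03],0],
    [[-0.005,-0.02,-0.03],0],
    [[-0.005,-0.02,-0.03],0],
    [[-0.005,-0.02,-0.03],0],
    [[-0.005,-0.02,-0.03],0],
  ],
)

```text
time_s: 12.42
position: [0.5088, -0.1675, 0.1855]
ee_rot: [-3.141, -0.001, 2.356]
contact_force: [-0.6, 0.2, -2.2]
opening: 0.523
```

```bash
python3 - <<'E'
from h import *
go(.4735,-.134,.16)
cam,im=snap('wrist','w7'); snap('side','s7')
for c in blobs(im,(8,60,50),(20,170,220),300)[:3]:
        r,P=rect(cam,c,.008); print(cv2.boundingRect(c),cv2.contourArea(c),np.round(r[0],1),np.round(r[1],1),round(r[2],1))
E
```

```text
t 12.43 at [ 0.5088 -0.1675  0.1855] yaw 2.356 shift [ 0.0487 -0.0013  0.0255] turn 0 j [-0.32  0.27  1.87  0.    1.01 -1.11]
(217, 77, 111, 112) 8673.0 [ 474.7 -135.2] [87.4 87.4] 57.6
(228, 217, 99, 43) 1433.0 [ 549.6 -206.5] [101.8  45.3] 45.6
```

View pics/w7.png

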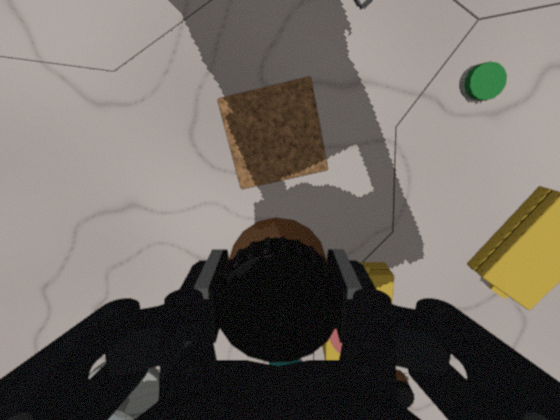

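View pics/s7.png

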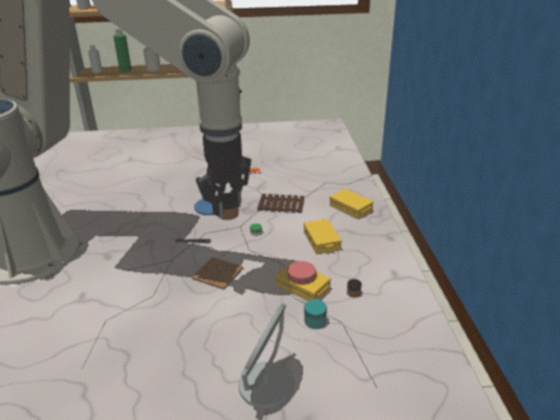

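The coaster is fully visible, centred (272,132), at (0.4747,-0.1352). The jar is in the hand. Next I check the jar's offset in the hand.

```bash
python3 - <<'E'
from h import *
im=cv2.imread('pics/w7.png'); cam=ctrl.camera_params('wrist'); s=ctrl.sense(); p=np.array(s['position'])
zt=p[2]+.0357; yw=s['ee_rot'][2]; xt=np.array([np.cos(yw),np.sin(yw),0]); yt=np.array([np.sin(yw),-np.cos(yw),0])
c=np.array([p[0],p[1],zt]); print('centre px',proj(cam,c))
for f,l in((23,'x+'),(-23,'x-')): print(l,proj(cam,c+xt*f/1000))
for f in(23,-23): print('y',f,proj(cam,c+yt*f/1000))
cv2.imwrite('pics/w7c.png',cv2.resize(cv2.convertScaleAbs(im[200:380,180:380],alpha=3,beta=10),None,fx=3,fy=3))
E
```

```text
centre px [271.62988033 310.0119377 ]
x+ [271.26743216 251.77426595]
x- [271.95659139 362.50741882]
y 23 [334.7405716  309.98854946]
y -23 [208.53428702 310.03532035]
```

View pics/w7c.png

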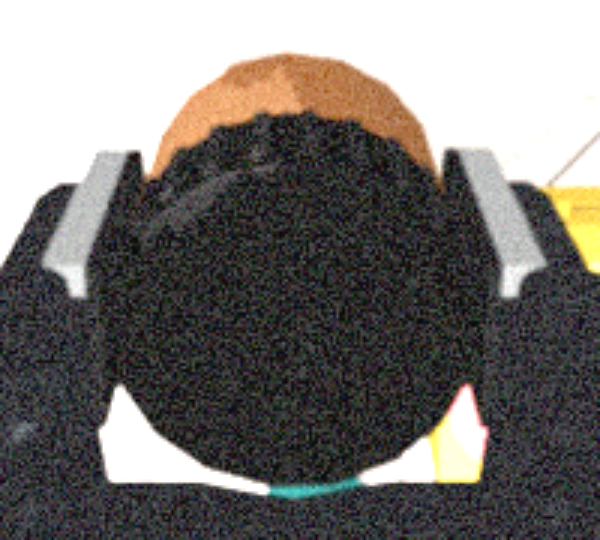

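```bash
python3 - <<'E'
from h import *
go(.4727,-.136,.03)
cam=ctrl.camera_params('top'); im=cv2.imread('pics/t6.png')
for c in blobs(im,(50,100,30),(80,255,255),50): print('top balm',rect(cam,c,.02)[0])
cam=ctrl.camera_params('wrist'); im=cv2.imread('pics/w7.png')
for c in blobs(im,(50,100,30),(75,255,255),50): print('wrist balm',rect(cam,c,.02)[0])
E
```

```text
t 12.53 at [ 0.5088 -0.1676  0.1857] yaw 2.356 shift [ 0.0479 -0.0032  0.1557] turn 0 j [-0.32  0.27  1.87  0.    1.01 -1.11]
top balm ((570.3998413085938, 28.011123657226562), (23.788724899291992, 23.836585998535156), 1.1304244995117188)
wrist balm ((571.1461791992188, 26.365158081054688), (34.112327575683594, 29.985095977783203), 55.54030227661133)
```

The top camera agrees exactly with the balm's known position, so I trust it. I lower the jar onto the coaster.

Call:
step_arm(
  commands=[
    [[0.048,-0.003,0.03],0],
    [[0.048,-0.003,0.08],0],
    [[0.048,-0.003,0.13],0],
    [[0.048,-0.003,0.16],0],
    [[0.048,-0.003,0.166],0],
  ],
)

```text
time_s: 13.15
position: [0.4714, -0.1355, 0.0185]
ee_rot: [-3.14, -0.003, 2.356]
contact_force: [-0.4, -1.0, -1.5]
opening: 0.522
```

Call:
step_arm(
  commands=[
    [[0,0,0.002],0],
    [[0,0,0.002],0],
    [[0,0,0.004],0],
    [[0,0,0.004],0],
    [[0,0,0.004],0],
  ],
)

```text
time_s: 13.78
position: [0.4729, -0.136, 0.0166]
ee_rot: [3.141, 0.0, 2.356]
contact_force: [-0.8, -0.0, -2.3]
opening: 0.524
```

Call:
step_arm(
  commands=[
    [[0,0,0.0005],0],
    [[0,0,0.001],0],
    [[0,0,0.001],0],
    [[0,0,0.0015],0],
    [[0,0,0.0015],0],
  ],
)

```text
time_s: 14.4
position: [0.4727, -0.136, 0.0147]
ee_rot: [-3.142, -0.0, 2.356]
contact_force: [-0.0, 0.2, -2.1]
opening: 0.52
```

Call:
step_arm(
  commands=[
    [[0,0,0.0005],0],
    [[0,0,0.0005],0],
    [[0,0,0.001],0],
    [[0,0,0.001],0],
    [[0,0,0.001],0],
  ],
)

```text
time_s: 15.02
position: [0.4728, -0.136, 0.0142]
ee_rot: [3.142, 0.0, 2.356]
contact_force: [-1.4, 0.3, 6.7]
opening: 0.525
```

Call:
step_arm(
  commands=[
    [[0,0,-0.001],0],
    [[0,0,-0.001],0],
    [[0,0,-0.001],0],
    [[0,0,-0.03],0],
    [[0,0,-0.08],0],
  ],
  jaw=-1,
)

```text
time_s: 15.65
position: [0.4715, -0.1356, 0.0933]
ee_rot: [-3.14, -0.003, 2.356]
contact_force: [1.6, -0.5, 0.1]
opening: 1.002
```

Call:
step_arm(
  commands=[
    [[0,0,-0.06],0],
    [[0,0,-0.1],0],
    [[-0.05,0.01,-0.12],0],
    [[-0.1,0.04,-0.12],0],
    [[-0.15,0.07,-0.12],0],
  ],
)

```text
time_s: 16.27
position: [0.63, -0.1933, 0.2144]
ee_rot: [3.141, 0.001, 2.355]
contact_force: [0.1, -1.2, -0.2]
opening: 1.0
```

```bash
python3 - <<'E'
from h import *
go(.6625,-.2035,.2,2.356)
cam,im=snap('top','t8')
g=cv2.cvtColor(im,cv2.COLOR_BGR2HSV)
cv2.imwrite('pics/t8c.png',cv2.resize(im[130:300,270:430],None,fx=3.5,fy=3.5))
E
```

```text
t 16.27 at [ 0.63   -0.1933  0.2144] yaw 2.355 shift [-0.0302  0.0158  0.0144] turn -0.001 j [-0.3   0.42  1.57 -0.    1.15 -1.08]
```

View pics/t8c.png

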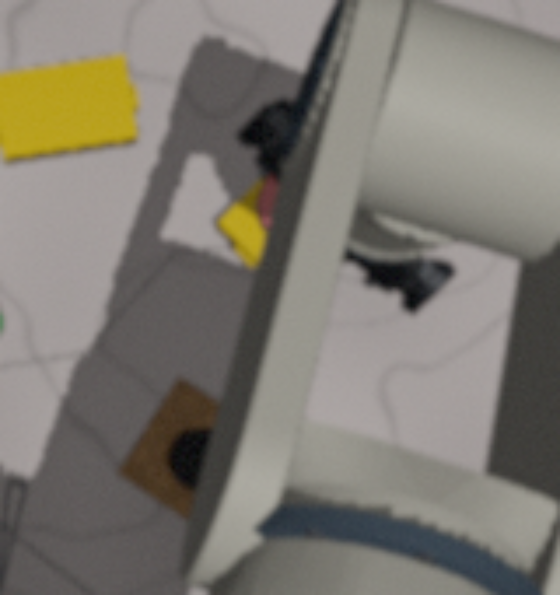

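The arm hides most of the heap and jar in the top view, so I use the wrist view over the heap.

Call:
step_arm(
  commands=[
    [[-0.03,0.016,0.014],0],
    [[-0.03,0.016,0.014],0],
    [[-0.03,0.016,0.014],0],
    [[-0.03,0.016,0.014],0],
    [[-0.03,0.016,0.014],0],
  ],
)

```text
time_s: 16.95
position: [0.6605, -0.2024, 0.2005]
ee_rot: [3.141, 0.001, 2.356]
contact_force: [-0.7, 0.1, 1.1]
opening: 0.999
```

```bash
python3 - <<'E'
from h import *
cam,im=snap('wrist','w9')
m=cv2.inRange(cv2.cvtColor(im,cv2.COLOR_BGR2HSV),np.array((0,60,40)),np.array((9,200,255)))|cv2.inRange(cv2.cvtColor(im,cv2.COLOR_BGR2HSV),np.array((165,40,40)),np.array((180,255,255)))
c=max(cv2.findContours(m,0,1)[0],key=cv2.contourArea); print(cv2.boundingRect(c)); print('pink',rect(cam,c,.052)[0])
for c in blobs(im,(20,140,60),(35,255,255),300)[:4]: print('yel',cv2.boundingRect(c),rect(cam,c,.032)[0])
go(.6625,-.2035,.033,2.356)
E
```

```text
(240, 159, 69, 68)
pink ((662.4981079101562, -204.88259887695312), (60.915306091308594, 61.285400390625), 6.357614040374756)
yel (398, 37, 142, 141) ((732.8055419921875, -34.24905776977539), (73.1750717163086, 109.98304748535156), 9.993636131286621)
yel (241, 130, 71, 113) ((663.9774169921875, -203.14962768554688), (64.4398422241211, 109.28976440429688), 46.19770812988281)
t 17.0 at [ 0.6606 -0.2025  0.2004] yaw 2.356 shift [-0.0021  0.0006  0.1674] turn -0.0 j [-0.3   0.48  1.51  0.    1.15 -1.08]
```

View pics/w9.png

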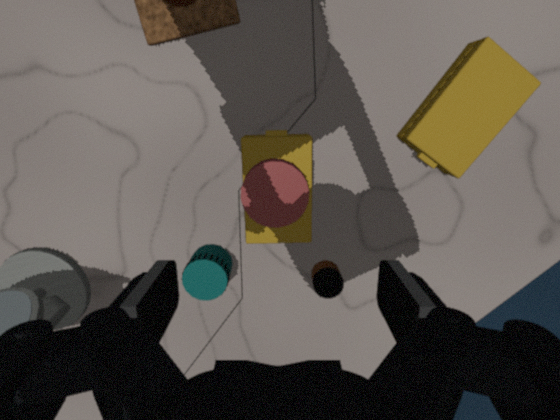

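The compact is at (275,193), i.e. about (0.662,-0.205), and the dish is still beneath it. I grasp it with the tips kept above the dish.

Call:
step_arm(
  commands=[
    [[-0.003,-0.001,0.06],0],
    [[-0.003,-0.001,0.11],0],
    [[-0.003,-0.001,0.15],0],
    [[-0.003,-0.001,0.168],0],
    [[-0.003,-0.001,0.168],0],
  ],
)

```text
time_s: 17.62
position: [0.6618, -0.2052, 0.0313]
ee_rot: [-3.141, -0.001, 2.356]
contact_force: [0.3, 0.5, 0.3]
opening: 0.998
```

Call:
step_arm(
  commands=[
    [[0,0,0],0],
    [[0,0,0],0],
    [[0,0,0],0],
    [[0,0,0],0],
    [[0,0,0],0],
  ],
  jaw=1,
)

```text
time_s: 18.25
position: [0.6638, -0.2059, 0.0346]
ee_rot: [3.14, 0.003, 2.356]
contact_force: [-1.4, -0.3, 5.5]
opening: 0.696
```

```bash
python3 - <<'E'
from h import *
cam,im=snap('wrist','w10')
go(.449,.1745,.14)
E
```

```text
t 18.3 at [ 0.6637 -0.2059  0.0346] yaw 2.356 shift [ 0.4209  0.117  -0.1054] turn 0 j [-0.3   0.67  1.6  -0.    0.87 -1.09]
```

View pics/w10.png

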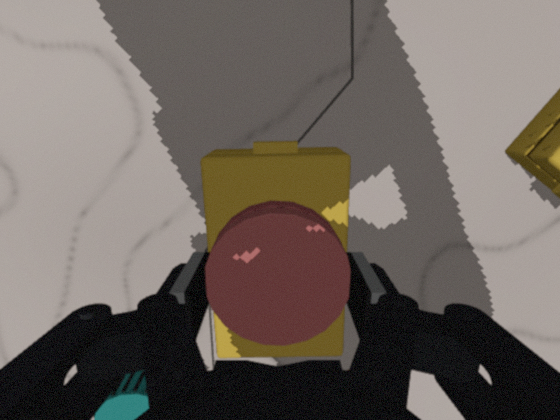

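The compact is gripped, centred at (278,273). I lift it and carry it to the saucer.

Call:
step_arm(
  commands=[
    [[0,0,-0.01],0],
    [[0,0,-0.04],0],
    [[0.03,0.01,-0.09],0],
    [[0.08,0.022,-0.105],0],
    [[0.13,0.036,-0.105],0],
  ],
)

```text
time_s: 18.92
position: [0.5965, -0.0872, 0.1399]
ee_rot: [3.139, 0.004, 2.355]
contact_force: [-0.2, 0.7, -1.1]
opening: 0.696
```

Call:
step_arm(
  commands=[
    [[0.05,0.014,0],0],
    [[0.1,0.028,0],0],
    [[0.15,0.042,0],0],
    [[0.2,0.055,0],0],
    [[0.23,0.064,0],0],
  ],
)

```text
time_s: 19.55
position: [0.4775, 0.1217, 0.138]
ee_rot: [3.14, 0.0, 2.357]
contact_force: [0.4, 0.2, -0.6]
opening: 0.7
```

```bash
python3 - <<'E'
from h import *
cam,im=snap('wrist','w11'); snap('side','s11')
go(.449,.1745,.016)
s=ctrl.sense(); p=np.array(s['position']); print(s['contact_force'],s['opening'])
m=cv2.inRange(cv2.cvtColor(im,cv2.COLOR_BGR2HSV),np.array((0,60,30)),np.array((9,200,255)))|cv2.inRange(cv2.cvtColor(im,cv2.COLOR_BGR2HSV),np.array((165,40,30)),np.array((180,255,255)))
c=max(cv2.findContours(m,0,1)[0],key=cv2.contourArea); print(cv2.boundingRect(c)); print('pink',rect(cam,c,p[2]+.0174)[0],p)
for c in blobs(im,(95,80,20),(118,255,220),800)[:3]: print('saucer',cv2.boundingRect(c),rect(cam,c,.008)[0])
E
```

```text
t 19.65 at [0.4774 0.1221 0.1379] yaw 2.358 shift [0.0571 0.0171 0.1219] turn 0 j [ 0.25  0.27  2.    0.    0.88 -0.54]
[ 0.45224909 -0.81480612 -0.26039818] 0.6946189273741098
(204, 201, 148, 144)
pink ((476.5591735839844, 124.79685974121094), (61.549129486083984, 64.5919418334961), 76.04468536376953) [0.47739796 0.12214802 0.13789921]
saucer (241, 64, 116, 119) ((450.4993896484375, 175.6704559326172), (90.55307006835938, 90.99242401123047), 28.91864013671875)
```

View pics/w11.png

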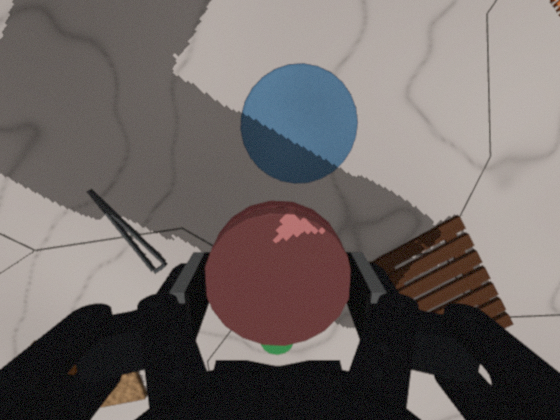

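View pics/s11.png

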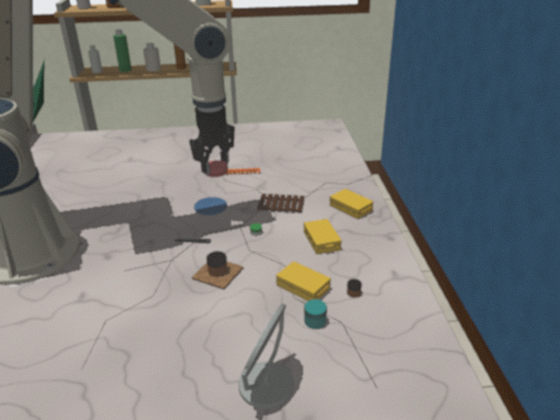

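Compact is in the hand at (277,272), saucer visible at (299,123); the side view shows the jar upright on the coaster. I lower onto the saucer.

Call:
step_arm(
  commands=[
    [[0.056,0.017,0.01],0],
    [[0.056,0.017,0.06],0],
    [[0.056,0.017,0.1],0],
    [[0.056,0.017,0.118],0],
    [[0.056,0.017,0.122],0],
  ],
)

```text
time_s: 20.27
position: [0.4512, 0.1711, 0.0143]
ee_rot: [-3.141, -0.0, 2.356]
contact_force: [0.9, 0.1, -0.7]
opening: 0.698
```

Call:
step_arm(
  commands=[
    [[0,0,0.001],0],
    [[0,0,0.002],0],
    [[0,0,0.003],0],
    [[0,0,0.004],0],
    [[0,0,0.004],0],
  ],
)

```text
time_s: 20.9
position: [0.451, 0.1716, 0.0109]
ee_rot: [3.142, 0.0, 2.356]
contact_force: [0.4, 0.2, -1.0]
opening: 0.699
```

Call:
step_arm(
  commands=[
    [[0,0,-0.001],0],
    [[0.0022,0.0008,-0.001],0],
    [[0.0022,0.0008,-0.001],0],
    [[0.0022,0.0008,0],0],
    [[0.0022,0.0008,0.0005],0],
  ],
)

```text
time_s: 21.52
position: [0.45, 0.1738, 0.0105]
ee_rot: [-3.142, -0.0, 2.356]
contact_force: [-3.5, -0.5, 11.9]
opening: 0.702
```

Call:
step_arm(
  commands=[
    [[0,0,0.0005],0],
    [[0,0,0.0005],0],
    [[0,0,0.001],0],
    [[0,0,0.001],0],
    [[0,0,0.001],0],
  ],
)

```text
time_s: 22.15
position: [0.45, 0.1738, 0.0104]
ee_rot: [3.141, -0.0, 2.356]
contact_force: [-5.4, -1.8, 22.0]
opening: 0.698
```

Call:
step_arm(
  commands=[
    [[0,0,-0.001],0],
    [[0,0,-0.001],0],
    [[0,0,-0.001],0],
    [[0,0,-0.001],0],
    [[0,0,-0.001],0],
  ],
)

```text
time_s: 22.78
position: [0.4501, 0.1738, 0.0105]
ee_rot: [3.141, 0.0, 2.356]
contact_force: [-1.8, -0.1, 8.5]
opening: 0.695
```

Call:
step_arm(
  commands=[
    [[0,0,0],0],
    [[0,0,-0.001],0],
    [[0,0,-0.002],0],
    [[0,0,-0.03],0],
    [[0,0,-0.08],0],
  ],
  jaw=-1,
)

```text
time_s: 23.4
position: [0.4487, 0.1732, 0.0898]
ee_rot: [-3.138, -0.002, 2.356]
contact_force: [0.9, -0.1, 0.4]
opening: 0.996
```

```bash
python3 - <<'E'
from h import *
cam,im=snap('wrist','w12')
go(.5704,.028,.1)
hsv=cv2.cvtColor(im,cv2.COLOR_BGR2HSV)
m=cv2.inRange(hsv,np.array((0,60,30)),np.array((9,200,255)))|cv2.inRange(hsv,np.array((165,40,30)),np.array((180,255,255)))
c=max(cv2.findContours(m,0,1)[0],key=cv2.contourArea); print(cv2.boundingRect(c)); print('pink',rect(cam,c,.028)[0])
for c in blobs(im,(95,80,20),(118,255,220),800)[:3]: print('saucer',cv2.boundingRect(c),rect(cam,c,.008)[0])
E
```

```text
t 23.45 at [0.4522 0.1746 0.0961] yaw 2.356 shift [-0.1873 -0.02   -0.0039] turn 0 j [ 0.37  0.32  2.05 -0.    0.77 -0.42]
(233, 171, 95, 96)
pink ((450.09906005859375, 176.97195434570312), (60.59465789794922, 64.25982666015625), 42.84883117675781)
saucer (214, 146, 132, 126) ((450.065673828125, 176.39569091796875), (90.84918975830078, 91.17713165283203), 86.54740905761719)
```

View pics/w12.png

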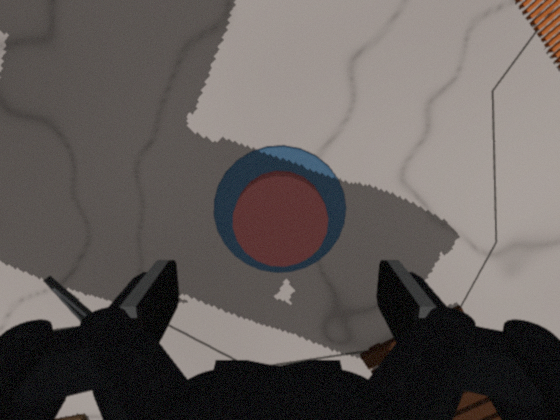

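The compact (281,219) is concentric with the saucer to about 1 mm. Next is the balm.

Call:
step_arm(
  commands=[
    [[-0.05,-0.005,0],0],
    [[-0.1,-0.01,0],0],
    [[-0.15,-0.016,0],0],
    [[-0.187,-0.02,0],0],
    [[-0.187,-0.02,0],0],
  ],
)

```text
time_s: 24.08
position: [0.5696, 0.0255, 0.0903]
ee_rot: [3.141, 0.001, 2.353]
contact_force: [-0.1, -0.2, -0.9]
opening: 1.0
```

```bash
python3 - <<'E'
from h import *
cam,im=snap('wrist','w13')
for c in blobs(im,(50,80,20),(80,255,255),200): print('wrist balm',cv2.boundingRect(c),rect(cam,c,.02)[0])
go(.5704,.028,.005)
E
```

```text
wrist balm (258, 192, 46, 48) ((571.3400268554688, 29.628673553466797), (29.96078109741211, 32.91041564941406), 45.992767333984375)
t 24.12 at [0.5682 0.0266 0.09  ] yaw 2.354 shift [-0.0006  0.0026  0.085 ] turn 0 j [ 0.04  0.44  1.87  0.    0.83 -0.74]
```

Call:
step_arm(
  commands=[
    [[0,0.001,0.03],0],
    [[0,0.001,0.06],0],
    [[0,0.001,0.075],0],
    [[0,0.001,0.083],0],
    [[0,0.001,0.083],0],
  ],
)

```text
time_s: 24.75
position: [0.5686, 0.0283, 0.0073]
ee_rot: [-3.141, -0.0, 2.356]
contact_force: [0.1, 0.9, -0.0]
opening: 1.001
```

Call:
step_arm(
  commands=[
    [[0,0,0],0],
    [[0,0,0],0],
    [[0,0,0],0],
    [[0,0,0],0],
    [[0,0,0],0],
  ],
  jaw=1,
)

```text
time_s: 25.38
position: [0.5691, 0.028, 0.0081]
ee_rot: [3.141, 0.001, 2.356]
contact_force: [-1.3, -0.3, 8.4]
opening: 0.349
```

```bash
python3 - <<'E'
from h import *
cam,im=snap('wrist','w14')
go(.4492,.1748,.08)
for c in blobs(im,(50,80,20),(80,255,255),200): print('wrist balm',cv2.boundingRect(c),rect(cam,c,.02)[0])
E
```

```text
t 25.43 at [0.5691 0.028  0.0081] yaw 2.356 shift [ 0.1886  0.019  -0.0719] turn 0 j [ 0.05  0.57  1.9  -0.    0.68 -0.74]
wrist balm (242, 240, 71, 73) ((570.052734375, 29.733795166015625), (30.62104606628418, 34.48069763183594), 44.90799331665039)
```

Call:
step_arm(
  commands=[
    [[0,0,-0.02],0],
    [[0.03,0.003,-0.07],0],
    [[0.08,0.008,-0.082],0],
    [[0.13,0.013,-0.082],0],
    [[0.18,0.018,-0.082],0],
  ],
)

```text
time_s: 26.05
position: [0.4535, 0.1691, 0.0899]
ee_rot: [3.14, 0.0, 2.355]
contact_force: [-0.3, 0.4, 1.0]
opening: 0.344
```

Call:
step_arm(
  commands=[
    [[0.008,0.001,0],0],
    [[0.008,0.001,0],0],
    [[0.008,0.001,0],0],
    [[0.008,0.001,0],0],
    [[0.008,0.001,0],0],
  ],
)

```text
time_s: 26.68
position: [0.4497, 0.1739, 0.0892]
ee_rot: [-3.142, -0.0, 2.355]
contact_force: [-0.2, -0.3, -1.0]
opening: 0.346
```

```bash
python3 - <<'E'
from h import *
cam,im=snap('wrist','w15')
go(.4492,.1748,.042)
p=ctrl.sense()['position']
for c in blobs(im,(50,80,20),(80,255,255),200): print('wrist balm',cv2.boundingRect(c),rect(cam,c,p[2]+.012)[0],p)
for c in blobs(im,(95,80,20),(118,255,220),800)[:3]: print('saucer',cv2.boundingRect(c),rect(cam,c,.008)[0])
E
```

```text
t 26.73 at [0.4496 0.174  0.0892] yaw 2.355 shift [0.0008 0.0003 0.0472] turn 0 j [ 0.37  0.33  2.05  0.    0.76 -0.42]
wrist balm (242, 240, 71, 73) ((450.5930480957031, 175.6688232421875), (30.536590576171875, 34.44099044799805), 44.875572204589844) [0.44955065 0.17399854 0.08918343]
saucer (212, 146, 132, 104) ((444.0, 182.3682403564453), (91.34636688232422, 73.5085678100586), 44.873905181884766)
```

View pics/w15.png

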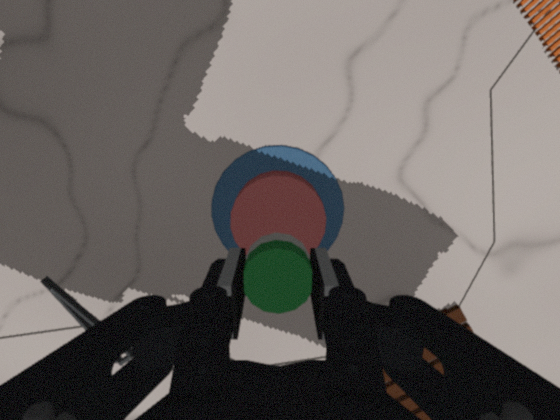

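Call:
step_arm(
  commands=[
    [[0.001,0.0004,0.02],0],
    [[0.001,0.0004,0.035],0],
    [[0.001,0.0004,0.046],0],
    [[0.001,0.0004,0.05],0],
    [[0.001,0.0004,0.05],0],
  ],
)

```text
time_s: 27.35
position: [0.4488, 0.1754, 0.0391]
ee_rot: [-3.141, -0.0, 2.356]
contact_force: [-0.4, 0.4, -1.5]
opening: 0.342
```

Call:
step_arm(
  commands=[
    [[0,0,0.001],0],
    [[0,0,0.001],0],
    [[0,0,0.002],0],
    [[0,0,0.002],0],
    [[0,0,0.002],0],
  ],
)

```text
time_s: 27.98
position: [0.4489, 0.1754, 0.0373]
ee_rot: [3.142, 0.0, 2.356]
contact_force: [0.9, 0.1, -0.2]
opening: 0.344
```

Call:
step_arm(
  commands=[
    [[0,0,0.0005],0],
    [[0,0,0.0005],0],
    [[0,0,0.001],0],
    [[0,0,0.001],0],
    [[0,0,0.001],0],
  ],
)

```text
time_s: 28.6
position: [0.4488, 0.1754, 0.0363]
ee_rot: [-3.142, -0.0, 2.356]
contact_force: [0.1, -0.1, -0.5]
opening: 0.342
```

Call:
step_arm(
  commands=[
    [[0,0,0.0003],0],
    [[0,0,0.0003],0],
    [[0,0,0.0005],0],
    [[0,0,0.0005],0],
    [[0,0,0.0005],0],
  ],
)

```text
time_s: 29.22
position: [0.4489, 0.1755, 0.0361]
ee_rot: [3.142, 0.0, 2.356]
contact_force: [-2.0, -0.2, 7.3]
opening: 0.34
```

Call:
step_arm(
  commands=[
    [[0,0,-0.0005],0],
    [[0,0,-0.0005],0],
    [[0,0,-0.001],0],
    [[0,0,-0.03],0],
    [[0,0,-0.08],0],
  ],
  jaw=-1,
)

```text
time_s: 29.85
position: [0.4475, 0.1749, 0.1153]
ee_rot: [-3.138, -0.002, 2.356]
contact_force: [1.5, 0.2, -0.5]
opening: 0.999
```

```bash
python3 - <<'E'
from h import *
cam,im=snap('wrist','w16')
go(.6625,-.2045,.12,2.34)
hsv=cv2.cvtColor(im,cv2.COLOR_BGR2HSV)
for c in blobs(im,(50,80,20),(80,255,255),200): print('balm',cv2.boundingRect(c),rect(cam,c,.048)[0])
m=cv2.inRange(hsv,np.array((0,60,30)),np.array((9,200,255)))|cv2.inRange(hsv,np.array((165,40,30)),np.array((180,255,255)))
c=max(cv2.findContours(m,0,1)[0],key=cv2.contourArea); print(cv2.boundingRect(c)); print('pink',rect(cam,c,.028)[0])
for c in blobs(im,(95,80,20),(118,255,220),800)[:3]: print('saucer',cv2.boundingRect(c),rect(cam,c,.008)[0])
E
```

```text
t 29.9 at [0.4511 0.1763 0.1217] yaw 2.356 shift [-0.4188 -0.1197  0.0017] turn 0.016 j [ 0.37  0.28  2.03 -0.    0.83 -0.42]
balm (257, 197, 46, 48) ((450.2868347167969, 176.7635498046875), (29.844539642333984, 32.668914794921875), 45.0192985534668)
(237, 168, 86, 86)
pink ((450.2361145019531, 176.69480895996094), (61.0382080078125, 63.65900421142578), 44.9687614440918)
saucer (220, 145, 119, 115) ((449.9289245605469, 176.18392944335938), (91.09747314453125, 90.97956085205078), 73.76555633544922)
```

View pics/w16.png

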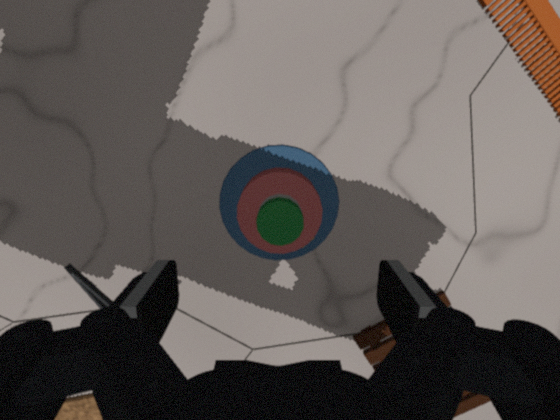

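The stack is concentric on the saucer (balm (280,221), compact (280,211)). Now the dish.

Call:
step_arm(
  commands=[
    [[-0.05,-0.014,-0.03],0],
    [[-0.1,-0.028,-0.06],0],
    [[-0.155,-0.044,-0.08],0],
    [[-0.21,-0.06,-0.08],0],
    [[-0.265,-0.075,-0.08],0],
  ],
)

```text
time_s: 30.52
position: [0.584, -0.0669, 0.1961]
ee_rot: [3.141, 0.001, 2.356]
contact_force: [0.2, 0.6, -0.5]
opening: 1.002
```

Call:
step_arm(
  commands=[
    [[-0.055,-0.016,0],-0.01],
    [[-0.11,-0.031,0],-0.02],
    [[-0.15,-0.044,0],-0.02],
    [[-0.15,-0.044,0],-0.02],
    [[-0.15,-0.044,0],-0.02],
  ],
)

```text
time_s: 31.15
position: [0.6574, -0.2018, 0.1952]
ee_rot: [-3.141, -0.001, 2.375]
contact_force: [-0.6, 1.2, -0.3]
opening: 1.0
```

```bash
python3 - <<'E'
from h import *
cam,im=snap('wrist','w17')
go(.6625,-.2045,.012,2.377)
for c in blobs(im,(20,120,50),(35,255,255),800): 
    r,P=rect(cam,c,.032); print(cv2.boundingRect(c),r)
E
```

```text
t 31.2 at [ 0.6574 -0.2013  0.1954] yaw 2.376 shift [-0.0059  0.0012  0.1834] turn -0.001 j [-0.3   0.48  1.52  0.    1.14 -1.1 ]
(401, 45, 146, 141) ((732.6188354492188, -34.31446838378906), (74.15327453613281, 110.50825500488281), 9.944605827331543)
(243, 134, 73, 114) ((663.8699951171875, -203.13247680664062), (65.36392211914062, 108.83940887451172), 46.06672668457031)
```

View pics/w17.png

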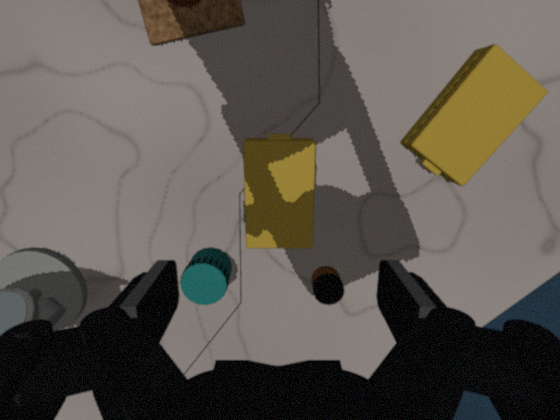

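```bash
python3 - <<'E'
from h import *
im=cv2.imread('pics/w17.png'); cam=ctrl.camera_params('wrist')
m=cv2.inRange(cv2.cvtColor(im,cv2.COLOR_BGR2HSV),np.array((20,120,50)),np.array((35,255,255)))
m=cv2.morphologyEx(m,cv2.MORPH_OPEN,np.ones((3,45)))
for c in cv2.findContours(m,0,1)[0]:
    if cv2.contourArea(c)>3000: r,P=rect(cam,c,.032); print(cv2.boundingRect(c),r)
go(.6625,-.2045,.003,2.377)
E
```

```text
(243, 139, 73, 108) ((665.24072265625, -203.80191040039062), (65.21524810791016, 103.62894439697266), 46.28524398803711)
(402, 60, 145, 111) ((732.6171875, -33.70821762084961), (74.21159362792969, 110.59954833984375), 9.981040954589844)
t 31.2 at [ 0.6574 -0.2013  0.1954] yaw 2.376 shift [-0.0059  0.0012  0.1924] turn -0.001 j [-0.3   0.48  1.52  0.    1.14 -1.1 ]
```

Call:
step_arm(
  commands=[
    [[-0.007,0.002,0.05],0],
    [[-0.007,0.002,0.11],0],
    [[-0.007,0.002,0.16],0],
    [[-0.007,0.002,0.185],0],
    [[-0.007,0.002,0.192],0],
  ],
)

```text
time_s: 31.82
position: [0.663, -0.204, 0.0022]
ee_rot: [-3.14, -0.003, 2.377]
contact_force: [-1.0, 0.2, -0.2]
opening: 0.999
```

Call:
step_arm(
  commands=[
    [[-0.007,0.002,0],0],
    [[-0.007,0.002,0],0],
    [[0,0,0],0],
    [[0,0,0],0],
    [[0,0,0],0],
  ],
)

```text
time_s: 32.45
position: [0.6644, -0.2057, 0.0042]
ee_rot: [3.141, 0.0, 2.376]
contact_force: [-0.2, -0.6, 0.8]
opening: 0.997
```

Call:
step_arm(
  commands=[
    [[0,0,0],0],
    [[0,0,0],0],
    [[0,0,0],0],
    [[0,0,0],0],
    [[0,0,0],0],
  ],
  jaw=1,
)

```text
time_s: 33.08
position: [0.6648, -0.2058, 0.0043]
ee_rot: [3.141, 0.001, 2.376]
contact_force: [-1.1, 0.8, 5.6]
opening: 0.759
```

Call:
step_arm(
  commands=[
    [[0,0,-0.005],0],
    [[0,0,-0.03],0],
    [[0,0,-0.06],0],
    [[0,0,-0.08],0],
    [[0,0,-0.08],0],
  ],
)

```text
time_s: 33.7
position: [0.6654, -0.2059, 0.0854]
ee_rot: [3.14, 0.003, 2.376]
contact_force: [1.0, -0.3, -2.4]
opening: 0.759
```

```bash
python3 - <<'E'
from h import *
cam,im=snap('wrist','w18')
go(.649,.1634,.1)
E
```

```text
t 33.75 at [ 0.6646 -0.2056  0.084 ] yaw 2.376 shift [ 0.267   0.2552 -0.016 ] turn 0 j [-0.3   0.61  1.58  0.    0.96 -1.11]
```

View pics/w18.png

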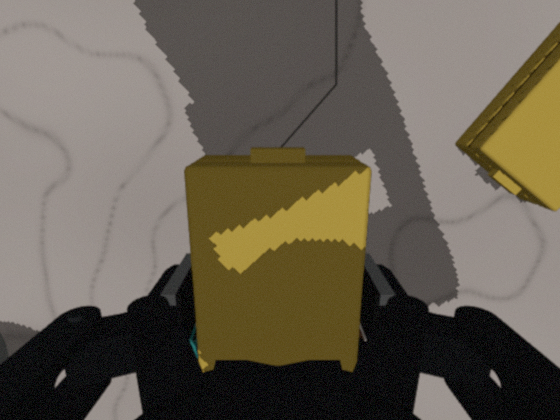

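The dish is held squarely (image edges at 190–370). I carry it towards the drainer, with a look on the way.

Call:
step_arm(
  commands=[
    [[0.02,0.02,-0.03],0],
    [[0.055,0.053,-0.04],0],
    [[0.09,0.087,-0.04],0],
    [[0.125,0.12,-0.04],0],
    [[0.14,0.134,-0.04],0],
  ],
)

```text
time_s: 34.38
position: [0.6552, -0.0096, 0.1222]
ee_rot: [-3.14, -0.002, 2.378]
contact_force: [-0.4, 0.4, -1.8]
opening: 0.759
```

Call:
step_arm(
  commands=[
    [[0.02,0.0,0],-0.15],
    [[0.02,0,0],-0.3],
    [[0.02,0,0],-0.45],
    [[0.02,0,0],-0.542],
    [[0.02,0,0],-0.542],
  ],
)

```text
time_s: 35.0
position: [0.6415, 0.0013, 0.1228]
ee_rot: [-3.141, -0.001, 2.917]
contact_force: [0.9, -1.1, -2.1]
opening: 0.761
```

```bash
python3 - <<'E'
from h import *
cam,im=snap('wrist','w19')
go(.649,.1634,.1,2.918)
hsv=cv2.cvtColor(im,cv2.COLOR_BGR2HSV)
m=cv2.inRange(hsv,np.array((0,90,15)),np.array((15,255,110)))
m=cv2.morphologyEx(cv2.morphologyEx(m,cv2.MORPH_OPEN,np.ones((3,3))),cv2.MORPH_CLOSE,np.ones((13,13)))
for c in cv2.findContours(m,0,1)[0]:
    if cv2.contourArea(c)>1500: print(cv2.boundingRect(c),cv2.contourArea(c),rect(cam,c,.0095)[0])
for c in blobs(im,(20,120,50),(35,255,255),800): 
    r,P=rect(cam,c,.032+ctrl.sense()['position'][2]-.0043); print(cv2.boundingRect(c),r)
E
```

```text
t 35.05 at [0.6416 0.0014 0.123 ] yaw 2.915 shift [0.0292 0.1596 0.023 ] turn -0.003 j [-0.    0.49  1.68 -0.    0.97 -1.34]
(420, 80, 140, 162) 17956.0 ((651.3901977539062, 166.272216796875), (91.2902603149414, 123.68429565429688), 77.09701538085938)
(9, 0, 66, 72) 1910.0 ((489.79315185546875, -127.58013916015625), (31.870874404907227, 48.83960723876953), 35.95960235595703)
(185, 148, 186, 224) ((631.58203125, 5.387214660644531), (65.73509216308594, 91.73680877685547), 77.08062744140625)
(412, 374, 60, 46) ((705.2305908203125, 61.732460021972656), (26.074222564697266, 23.796167373657227), 77.14289093017578)
```

View pics/w19.png

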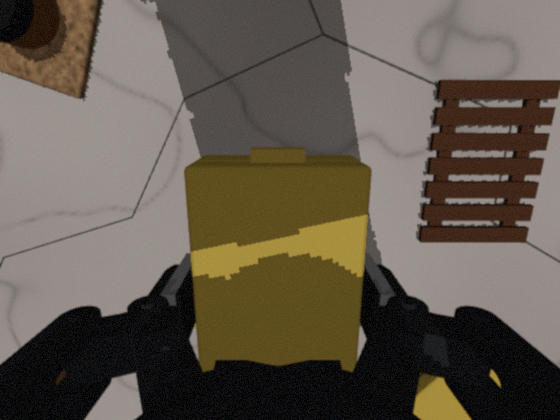

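```bash
python3 - <<'E'
from h import *
cam=ctrl.camera_params('wrist'); s=ctrl.sense(); p=np.array(s['position']); yw=s['ee_rot'][2]
xt=np.array([np.cos(yw),np.sin(yw)]);yt=np.array([np.sin(yw),-np.cos(yw)])
for q in [(192,168),(278,167),(366,168),(278,165)]:
    X=ray(cam,q,p[2]-.0043+.032)[:2]-p[:2]; print(q,(X@xt*1000).round(1),(X@yt*1000).round(1))
im=cv2.imread('pics/w19.png'); cv2.imwrite('pics/w19c.png',cv2.resize(cv2.convertScaleAbs(im[130:200,170:390],alpha=2),None,fx=3.5,fy=3.5))
E
```

```text
(192, 168) 49.6 -27.5
(278, 167) 50.0 2.2
(366, 168) 49.6 32.6
(278, 165) 50.7 2.2
```

View pics/w19c.png

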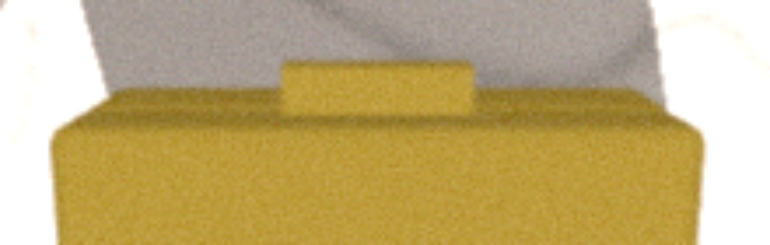

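Call:
step_arm(
  commands=[
    [[0.01,0.04,0],0],
    [[0.02,0.085,0],0],
    [[0.027,0.13,0],0],
    [[0.0305,0.1595,0.01],0],
    [[0.0305,0.1595,0.05],0],
  ],
)

```text
time_s: 35.67
position: [0.6499, 0.1669, 0.0753]
ee_rot: [3.139, 0.005, 2.918]
contact_force: [0.6, -0.3, -2.2]
opening: 0.759
```

Call:
step_arm(
  commands=[
    [[0,0,0.02],0],
    [[0,0,0.035],0],
    [[0,0,0.045],0],
    [[0,0,0.05],0],
    [[0,0,0.05],0],
  ],
)

```text
time_s: 36.3
position: [0.6479, 0.164, 0.024]
ee_rot: [3.141, 0.0, 2.917]
contact_force: [0.9, 0.6, -1.6]
opening: 0.76
```

```bash
python3 - <<'E'
from h import *
go(.6479,.1638,.0148,2.918)
s,im=snap('side','s20')
cv2.imwrite('pics/s20c.png',cv2.resize(im[140:300,170:380],None,fx=3.5,fy=3.5))
E
```

```text
t 36.3 at [0.6479 0.164  0.024 ] yaw 2.917 shift [-0.0001 -0.0002  0.0092] turn -0.001 j [ 0.25  0.65  1.66 -0.    0.82 -1.1 ]
```

View pics/s20c.png

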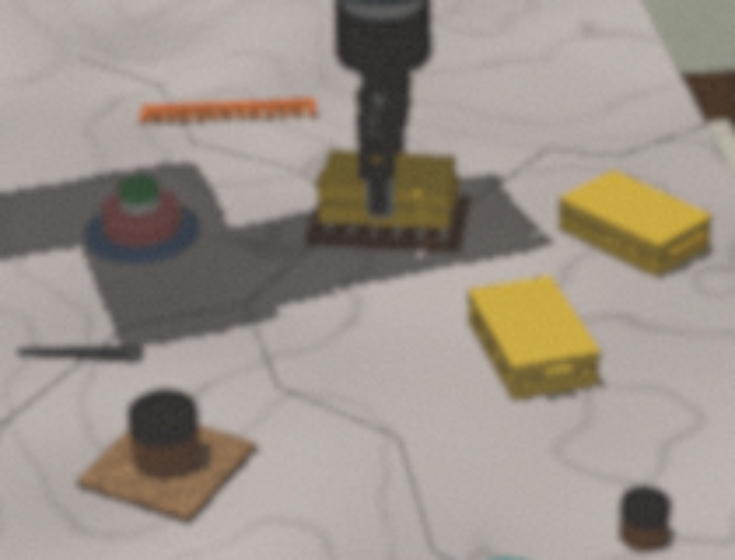

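The dish hovers centred over the drainer; the stack and jar are upright in the side view. I lower it gently.

Call:
step_arm(
  commands=[
    [[0,0,0.003],0],
    [[0,0,0.006],0],
    [[0,0,0.008],0],
    [[0,0,0.009],0],
    [[0,0,0.009],0],
  ],
)

```text
time_s: 36.98
position: [0.6476, 0.1641, 0.0147]
ee_rot: [-3.142, -0.0, 2.918]
contact_force: [0.7, -0.6, -1.3]
opening: 0.763
```

Call:
step_arm(
  commands=[
    [[0,0,0.0005],0],
    [[0,0,0.0005],0],
    [[0,0,0.001],0],
    [[0,0,0.001],0],
    [[0,0,0.001],0],
  ],
)

```text
time_s: 37.6
position: [0.6476, 0.1641, 0.0138]
ee_rot: [-3.142, -0.0, 2.918]
contact_force: [-0.0, 0.6, -1.8]
opening: 0.755
```

Call:
step_arm(
  commands=[
    [[0,0,0.0003],0],
    [[0,0,0.0005],0],
    [[0,0,0.0008],0],
    [[0,0,0.0008],0],
    [[0,0,0.0008],0],
  ],
)

```text
time_s: 38.22
position: [0.6476, 0.1641, 0.0137]
ee_rot: [3.142, 0.0, 2.918]
contact_force: [-3.3, -0.5, 7.8]
opening: 0.76
```

Call:
step_arm(
  commands=[
    [[0,0,-0.0005],0],
    [[0,0,-0.0005],0],
    [[0,0,-0.001],0],
    [[0,0,-0.03],0],
    [[0,0,-0.08],0],
  ],
  jaw=-1,
)

```text
time_s: 38.85
position: [0.6461, 0.1637, 0.0918]
ee_rot: [-3.14, -0.004, 2.918]
contact_force: [1.4, -0.9, -0.1]
opening: 1.002
```

Call:
step_arm(
  commands=[
    [[0,0,-0.05],0],
    [[0,0,-0.1],0],
    [[0,0,-0.14],0],
    [[0,0,-0.14],0],
    [[0,0,-0.14],0],
  ],
)

```text
time_s: 39.48
position: [0.6472, 0.164, 0.2323]
ee_rot: [-3.141, -0.001, 2.918]
contact_force: [0.4, -0.3, -1.3]
opening: 0.995
```

```bash
python3 - <<'E'
from h import *
cam,im=snap('wrist','w21')
go(.33,.55,.25)
for c in blobs(im,(20,120,50),(35,255,255),800): 
    r,P=rect(cam,c,.0415); print(cv2.boundingRect(c),r)
E
```

```text
t 39.52 at [0.6469 0.1639 0.2316] yaw 2.918 shift [ 0.3947  0.3061 -0.0184] turn 0 j [ 0.25  0.42  1.53 -0.    1.19 -1.1 ]
(244, 124, 68, 107) ((647.00341796875, 166.1729736328125), (66.80256652832031, 108.8129653930664), 77.1529312133789)
(232, 286, 95, 81) ((828.4170532226562, 125.2138442993164), (73.03173828125, 114.36869812011719), 37.77646255493164)
(76, 241, 98, 71) ((709.3637084960938, -22.817031860351562), (44.63093566894531, 120.58025360107422), 24.132463455200195)
```

View pics/w21.png

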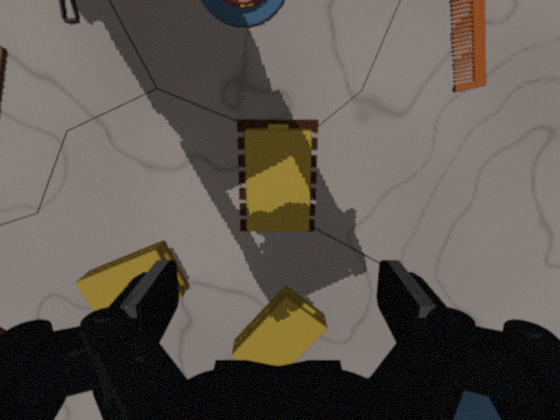

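```bash
python3 - <<'E'
from h import *
im=cv2.imread('pics/w21.png'); cam=ctrl.camera_params('wrist'); yw=2.918
xt=np.array([np.cos(yw),np.sin(yw)]);yt=np.array([np.sin(yw),-np.cos(yw)])
t=np.array([.649,.1635])
cv2.imwrite('pics/w21c.png',cv2.resize(cv2.convertScaleAbs(im[105:245,225:335],alpha=2),None,fx=4,fy=4))
m=cv2.inRange(cv2.cvtColor(im,cv2.COLOR_BGR2HSV),np.array((20,120,50)),np.array((35,255,255)))
m[:,:220]=0;m[260:]=0;m=cv2.morphologyEx(m,cv2.MORPH_OPEN,np.ones((3,45)))
c=max(cv2.findContours(m,0,1)[0],key=cv2.contourArea); r,P=rect(cam,c,.0415); print('dish body',r)
for f in(62.5,-62.5):print('drainer end row',proj(cam,np.append(t+xt*f/1000,.0095)))
for f in(43,-43):print('drainer side col',proj(cam,np.append(t+yt*f/1000,.0095)))
E
```

```text
dish body ((648.580810546875, 165.6061248779297), (66.06290435791016, 103.85692596435547), 77.1650390625)
drainer end row [275.82191868 117.80969821]
drainer end row [276.06380764 229.74594661]
drainer side col [314.9617194  176.34958613]
drainer side col [236.95042856 176.40119411]
```

View pics/w21c.png

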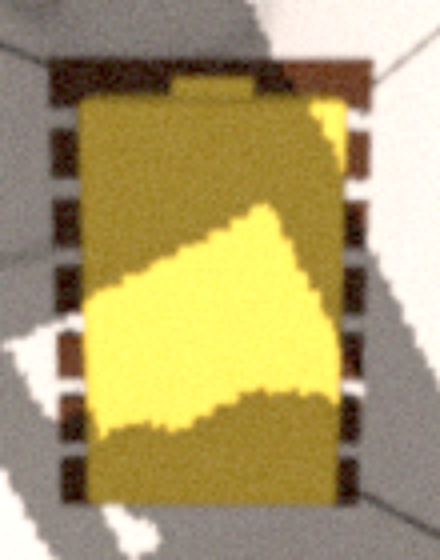

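Call:
step_arm(
  commands=[
    [[0.04,0.03,-0.01],0],
    [[0.08,0.06,-0.018],0],
    [[0.12,0.09,-0.018],0],
    [[0.16,0.124,-0.018],0],
    [[0.2,0.155,-0.018],0],
  ],
)

```text
time_s: 40.15
position: [0.4853, 0.3604, 0.2493]
ee_rot: [-3.14, -0.002, 2.918]
contact_force: [-0.1, 0.2, 0.0]
opening: 0.996
```

Call:
step_arm(
  commands=[
    [[0.04,0.03,0],0],
    [[0.08,0.06,0],0],
    [[0.12,0.09,0],0],
    [[0.16,0.124,0],0],
    [[0.19,0.15,0],0],
  ],
)

```text
time_s: 40.78
position: [0.3331, 0.549, 0.2491]
ee_rot: [-3.139, -0.001, 2.919]
contact_force: [0.5, -0.7, 0.8]
opening: 0.998
```

```bash
python3 - <<'E'
from h import *
s=ctrl.sense(); print(s['time_s'],s['position'])
cam,im=snap('top','t22'); hsv=cv2.cvtColor(im,cv2.COLOR_BGR2HSV)
for nm,lo,hi,z in [('yellow',(20,140,60),(35,255,255),.0415),('blue',(100,90,60),(115,255,200),.008),('cork',(5,60,50),(18,170,200),.008),('green',(50,100,30),(75,255,255),.048)]:
    for c in blobs(im,lo,hi,40)[:3]: print(nm,cv2.boundingRect(c),rect(cam,c,z)[0])
m=(hsv[:,:,2]<50).astype(np.uint8)*255
m[:200]=0;m[300:]=0;m[:,:290]=0;m[:,365:]=0
for c in cv2.findContours(m,0,1)[0]:
  if cv2.contourArea(c)>50: print('jar cap',cv2.boundingRect(c),rect(cam,c,.05)[0])
snap('side','s22')
cv2.imwrite('pics/t22c.png',cv2.resize(im[90:310,110:430],None,fx=2.5,fy=2.5))
E
```

```text
40.775 [0.33311079 0.54896213 0.24908607]
yellow (196, 168, 36, 47) ((645.7935180664062, 162.06033325195312), (70.32913208007812, 114.26587677001953), 77.22219848632812)
yellow (211, 100, 44, 41) ((834.9572143554688, 118.76934051513672), (67.52491760253906, 107.81405639648438), 37.233070373535156)
yellow (267, 146, 42, 30) ((730.6091918945312, -30.659629821777344), (64.59535217285156, 107.69947814941406), 9.862039566040039)
blue (0, 0, 560, 44) ((1125.435791015625, 7.40557861328125), (122.2801742553711, 1552.087158203125), 0.7172371745109558)
blue (192, 250, 34, 34) ((448.6513671875, 174.5782928466797), (86.72233581542969, 85.61471557617188), 46.68398666381836)
cork (304, 239, 44, 44) ((472.13653564453125, -135.87347412109375), (86.31653594970703, 85.91895294189453), 57.8704719543457)
cork (0, 37, 368, 14) ((1058.6414794921875, 267.3222961425781), (1017.9652099609375, 23.521791458129883), 89.77460479736328)
cork (123, 207, 18, 61) ((522.7002563476562, 382.7625732421875), (34.02273178100586, 161.89883422851562), 87.78104400634766)
green (201, 262, 11, 11) ((449.7608337402344, 173.66763305664062), (25.508766174316406, 25.67681121826172), 1.8626021146774292)
jar cap (318, 252, 17, 17) ((474.03692626953125, -132.79998779296875), (40.547096252441406, 40.795413970947266), 1.1757519245147705)
```

View pics/t22c.png

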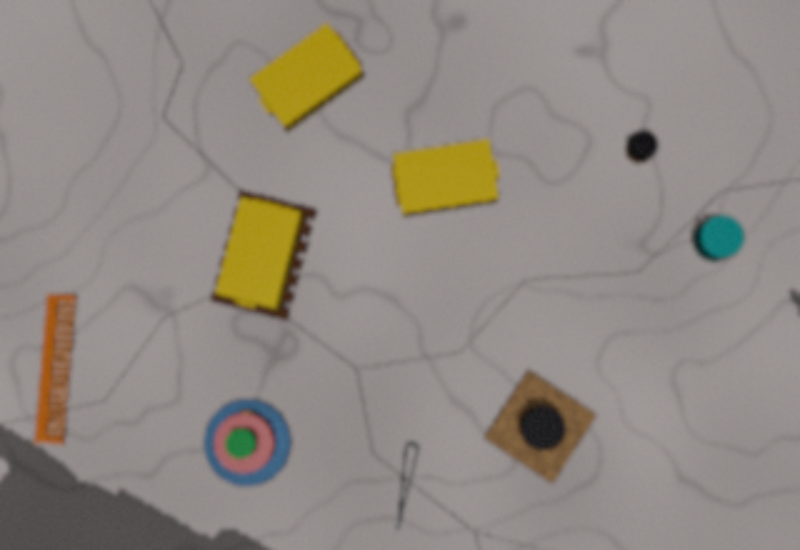

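View pics/s22.png

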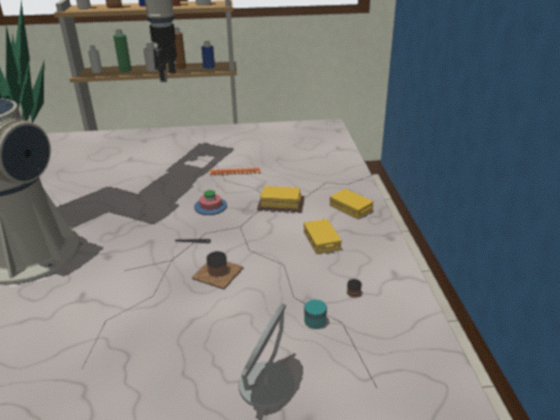

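Everything is upright. The top view suggests the jar may be about 3 mm off the coaster's middle, so I check with the wrist camera above it.

```bash
python3 - <<'E'
from h import *
go(.473,-.136,.26,2.356)
E
```

```text
t 40.88 at [0.3322 0.5503 0.249 ] yaw 2.921 shift [-0.2876 -0.6388 -0.011 ] turn 0.565 j [ 1.02  0.37  1.57  0.    1.2  -0.33]
```

Call:
step_arm(
  commands=[
    [[-0.025,-0.055,-0.01],0.1],
    [[-0.05,-0.11,-0.011],0.2],
    [[-0.075,-0.165,-0.011],0.3],
    [[-0.1,-0.22,-0.011],0.45],
    [[-0.125,-0.275,-0.011],0.565],
  ],
)

```text
time_s: 41.5
position: [0.3956, 0.2494, 0.2609]
ee_rot: [-3.14, 0.0, 2.349]
contact_force: [1.3, 0.2, -0.2]
opening: 0.998
```

```bash
python3 - <<'E'
from h import *
go(.473,-.136,.26,2.356)
E
```

```text
t 41.5 at [0.3956 0.2494 0.2609] yaw 2.349 shift [-0.3289 -0.2153  0.0009] turn -0.007 j [ 0.56  0.07  1.92 -0.    1.15 -0.22]
```

Call:
step_arm(
  commands=[
    [[-0.05,-0.033,0],0],
    [[-0.1,-0.066,0],0],
    [[-0.15,-0.099,0],0],
    [[-0.2,-0.131,0],0],
    [[-0.25,-0.164,0],0],
  ],
)

```text
time_s: 42.12
position: [0.455, -0.0432, 0.2611]
ee_rot: [-3.141, -0.001, 2.352]
contact_force: [1.4, 1.0, 0.5]
opening: 1.002
```

Call:
step_arm(
  commands=[
    [[-0.05,-0.033,0],0],
    [[-0.079,-0.05,0],0],
    [[-0.079,-0.05,0],0],
    [[-0.079,-0.05,0],0],
    [[-0.079,-0.05,0],0],
  ],
)

```text
time_s: 42.75
position: [0.4754, -0.1311, 0.2617]
ee_rot: [-3.141, -0.001, 2.354]
contact_force: [0.1, -0.2, 0.5]
opening: 1.002
```

```bash
python3 - <<'E'
from h import *
print(ctrl.sense()['position'])
cam,im=snap('wrist','w23'); hsv=cv2.cvtColor(im,cv2.COLOR_BGR2HSV)
for c in blobs(im,(5,60,50),(20,170,220),800)[:2]: print('cork',cv2.boundingRect(c),rect(cam,c,.008)[0])
x,y=proj(cam,[.473,-.136,.05]).astype(int); print(x,y)
m=np.zeros_like(hsv[:,:,2]); m[y-45:y+45,x-45:x+45]=(hsv[y-45:y+45,x-45:x+45,2]<40)*255
c=max(cv2.findContours(m,0,1)[0],key=cv2.contourArea); print('cap',cv2.boundingRect(c),rect(cam,c,.05)[0])
cv2.imwrite('pics/w23c.png',cv2.resize(cv2.convertScaleAbs(im[y-75:y+75,x-75:x+75],alpha=1.7),None,fx=4,fy=4))
E
```

```text
[ 0.47543559 -0.13112841  0.26165023]
cork (229, 128, 87, 86) ((474.385986328125, -134.93338012695312), (87.5743637084961, 88.25942993164062), 57.71725845336914)
270 178
cap (252, 152, 43, 48) ((473.29254150390625, -133.1437225341797), (46.17622375488281, 48.493309020996094), 71.22537994384766)
```

View pics/w23c.png

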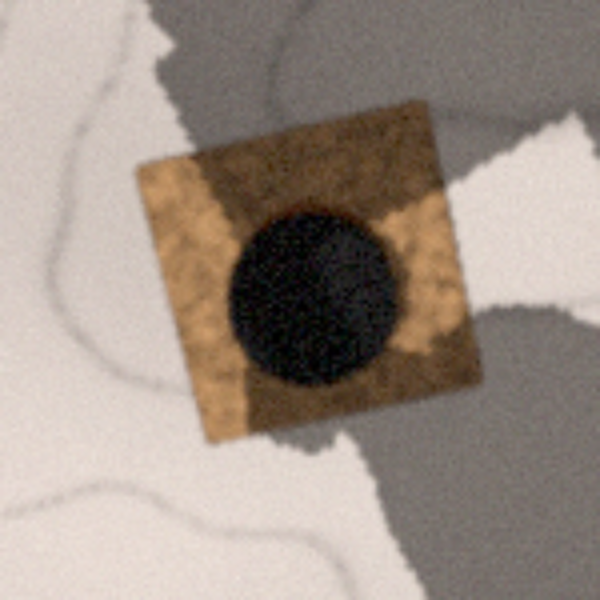

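Relative to the coaster, the cap is off by about (-1,+2) mm, about 1 mm once the visible side of the jar is discounted. That is fine, so I hand in.

```bash
python3 - <<'E'
from cell import ctrl
print(ctrl.close_job(), ctrl.sense()['time_s'])
E
```

```text
the job is handed in; nothing more can be done
the job is handed in; nothing more can be done
```

I took the heap apart and put every item in its place, then handed the job in at about 43 s of the 141 s allowed. The gripper was open and clear of everything. The balm tin was parked on bare sill while I moved the jar to the coaster and the compact to the saucer. Then I set the balm on the compact and moved the soap dish last, turned to lie along the drainer.

Each item was lowered until the wrist felt light contact, then released. The force was 7–8 N each time, except the compact, which peaked at 22 N.

| Item | Last check |
|---|---|
| Balm, compact and saucer | Concentric to about 1 mm in the wrist view |
| Soap dish on drainer | About 1 mm off centre by wrist view; both lie at the same angle (77°) |
| Jar on coaster | About 1–2 mm off centre by wrist view |

- **Upright and untouched:** the side view showed everything upright. The comb, tweezers and mirror look unmoved; I measured only the comb.
- **Checks that disagreed:** the top view put the jar about 3.5 mm off centre and the dish about 3.5 mm off. I trusted the closer wrist view: blur affects the top view's edge of the cap, and the top view's outline of the dish came out too large. The wrist camera itself showed a sideways bias of about 1.5–2 mm, which I allowed for.

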